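# Clamp the setting gauges in the leaf-switch blocks

### The job

Slide every flat steel gauge on the shelf into the gap of a setting block, one per block, until its shoulder sits fully home against the block's face, with all clamp screws still open. When all the gauges are in, use the slot driver, never the fingers, to turn the clamp screw of each block that holds a gauge clockwise to its stop; leave the screw of an empty block open. Finally stand the driver upright on its rubber pad; leave the pinball parts lying around undisturbed.

Things in the scene. Friction and masses are not known exactly. Their poses are not given: they have to be found in the camera images.
- gauge1: Flat steel gauge (may be absent; all alike, any fits any block), lying flat, about 120 g. Origin: underside, middle of the shoulder line. Blade along +x: 65 long, 36 wide, 6 thick. Handle plate to x = -45: 56 wide, 6 thick; its wider front edge is the shoulder. Upright black grip tab on it: 32 long in x, 14 thick in y, centred at x = -25, top at z = 50. Balances near the shoulder.
- gauge2: Flat steel gauge (may be absent; all alike, any fits any block), lying flat, about 120 g. Origin: underside, middle of the shoulder line. Blade along +x: 65 long, 36 wide, 6 thick. Handle plate to x = -45: 56 wide, 6 thick; its wider front edge is the shoulder. Upright black grip tab on it: 32 long in x, 14 thick in y, centred at x = -25, top at z = 50. Balances near the shoulder.
- gauge3: Flat steel gauge (may be absent; all alike, any fits any block), lying flat, about 120 g. Origin: underside, middle of the shoulder line. Blade along +x: 65 long, 36 wide, 6 thick. Handle plate to x = -45: 56 wide, 6 thick; its wider front edge is the shoulder. Upright black grip tab on it: 32 long in x, 14 thick in y, centred at x = -25, top at z = 50. Balances near the shoulder.
- block1: Fixed setting block, 90 wide. Origin: shelf level, under the middle of the mouth face; +x into the block. Base plate 14 high from x = -50 (ledge) to 75; block x = 0 to 75, 45 high. Gap: level slot from the mouth face, 42 wide, 75 deep, floor z = 14, 10 high at screw 0. The jaw above sinks 2.8 mm per rad of screw: at the stop it pinches a 6 mm blade; an empty gap is then too low to enter.
- mouth1 (a point): Middle of the lower edge of block1's mouth, on the gap floor (z = 14), axes as the block's. A gauge is home when its origin is here and its axes agree: shoulder against the mouth face.
- head1: Slotted brass head of block1's captive clamp screw, on top of the block, 38 behind the mouth face. Origin: on the screw axis at block top (45 above the shelf). 36 across, 14 high; straight open slot along its own x, 8 wide, 10 deep (slot floor 4 above the origin). Turns with the screw.
- screw1 (a joint): Turn of block1's clamp screw, rad: 0 open, grows clockwise seen from above, hard stop at 1.57 (clamped); starts at 0 to 0.35. At 0 the slot lies along the block's x. Stays where left (friction 0.12 N m).
- block2: Fixed setting block, 90 wide. Origin: shelf level, under the middle of the mouth face; +x into the block. Base plate 14 high from x = -50 (ledge) to 75; block x = 0 to 75, 45 high. Gap: level slot from the mouth face, 42 wide, 75 deep, floor z = 14, 10 high at screw 0. The jaw above sinks 2.8 mm per rad of screw: at the stop it pinches a 6 mm blade; an empty gap is then too low to enter.
- mouth2 (a point): Middle of the lower edge of block2's mouth, on the gap floor (z = 14), axes as the block's. A gauge is home when its origin is here and its axes agree: shoulder against the mouth face.
- head2: Slotted brass head of block2's captive clamp screw, on top of the block, 38 behind the mouth face. Origin: on the screw axis at block top (45 above the shelf). 36 across, 14 high; straight open slot along its own x, 8 wide, 10 deep (slot floor 4 above the origin). Turns with the screw.
- screw2 (a joint): Turn of block2's clamp screw, rad: 0 open, grows clockwise seen from above, hard stop at 1.57 (clamped); starts at 0 to 0.35. At 0 the slot lies along the block's x. Stays where left (friction 0.12 N m).
- block3: Fixed setting block, 90 wide. Origin: shelf level, under the middle of the mouth face; +x into the block. Base plate 14 high from x = -50 (ledge) to 75; block x = 0 to 75, 45 high. Gap: level slot from the mouth face, 42 wide, 75 deep, floor z = 14, 10 high at screw 0. The jaw above sinks 2.8 mm per rad of screw: at the stop it pinches a 6 mm blade; an empty gap is then too low to enter.
- mouth3 (a point): Middle of the lower edge of block3's mouth, on the gap floor (z = 14), axes as the block's. A gauge is home when its origin is here and its axes agree: shoulder against the mouth face.
- head3: Slotted brass head of block3's captive clamp screw, on top of the block, 38 behind the mouth face. Origin: on the screw axis at block top (45 above the shelf). 36 across, 14 high; straight open slot along its own x, 8 wide, 10 deep (slot floor 4 above the origin). Turns with the screw.
- screw3 (a joint): Turn of block3's clamp screw, rad: 0 open, grows clockwise seen from above, hard stop at 1.57 (clamped); starts at 0 to 0.35. At 0 the slot lies along the block's x. Stays where left (friction 0.12 N m).
- driver: Slot driver standing on its sleeve rim, 86 high, about 180 g. Origin: centre of the rim; z up. Round sleeve 52 outside, 44 inside, hollow to z = 20, drops round a screw head; in it a blade 30 long in x, 5 thick in y, tip at z = 3 (seated in a slot, the origin is 1 above the block top). Wooden handle z = 30 to 86, 40 wide in x, 22 thick in y: grip across y.
- pad: Square black rubber pad fixed to the shelf, 90 x 90, 4 thick, where the driver stands. Origin: centre of its underside.
- gear: Orange nylon gear, 78 across, 22 high at the hub. A bystander. Origin: centre of its underside.
- bracket: Steel stand-up target bracket, 60 x 34 foot, 54 high. A bystander. Origin: centre of its underside.
- flipper_pad: Black rubber flipper pad, about 85 x 24 x 14. A bystander. Origin: centre of its underside.
- ramp_flap: Clear acrylic ramp flap, 100 x 70, 8 high at its hinge rod. A bystander. Origin: centre of its underside.
Mind the look-alikes: they are no part of the job. Leave any purple or yellow look-alike of the gauge1 alone.

How it is judged:
By the outcome, as a careful person would: the job done as asked, in the order asked, and still so for the second after the job is handed in, with the robot touching nothing.
Of gauge1, gauge2, gauge3 only 2 to 3 are there at a start; the rules pass over those that are not, and their reading is None.
At some moment in a run one of gauge1, gauge2, gauge3 may be knocked a few centimetres aside while the robot is not near it.
It also fails if it takes over 210 s, if anything falls off the work surface, if the arm or the gripper's body presses on something with over 40 N, if the wrist force passes 120 N, or if a joint passes its speed limit or range.

### The arm

A 6-joint arm with a two-finger parallel gripper is mounted at the origin on the work surface. World frame = base frame: x ahead of the robot, y to its left, z up, the work surface at z = 0. Lengths are in m, angles in degrees, forces in N, time in s.
With the tool pointing down it reaches from about 0.3 to 0.75 m from the base axis. Payload 8.5 kg.
Tool frame: the origin (TCP) lies midway between the tips of the shut fingers; the grasp point (between the pads) lies 19 mm behind it; z points along the fingers, y is the line along which they close (so a half turn about z gives the same grasp; the last joint's range is limited). The gripper opens to 85 mm and grips with 20 to 120 N. Pads are 22 mm wide; open, the fingers measure 114 mm over their backs; the gripper's body (76 mm by 85 mm) begins 54 mm behind the grasp point. The pads swing forward as they close: fully open they stand 13 mm farther back than shut.
Start: joints at [-83.096, 21.807, 74.336, -0, 83.858, -12.336], TCP at [0.181, -0.519, 0.231] pointing down, gripper open.
Joint ranges: [-178.18, 178.18], [-50.72, 133.34], [12.68, 142.11], [-81.47, 261.47], [9.98, 163.14], [-165.26, 165.26]. Speed limits (degrees/s): [136.94, 136.94, 180, 180, 180, 180].

### API

Orientations are given as a 3x3 rotation matrix whose columns are the frame's x, y, z axes.
In Python, from rig import observe, optics, order, spotter gives the robot as it stands.
- The arm moves only by the tool move_arm, never from a script. Its argument "series" is text: rows parted by semicolons, each of 5 numbers parted by spaces: the shift along the tool's x, y, z in cm, then the turn about the tool's z in degrees, then the opening, from -1 (shut) to 1 (fully open). A call has 1 to 8 rows; each row is the pose to reach, as a shift and turn from the pose commanded when the call began, along the tool's axes at that moment; what a row does not reach only later rows make up. A row lasts 1/8 s, in which the tool goes at most 62.5 mm and 10.7 degrees, less where a joint would pass 70% of its speed; a pose out of reach is approached as far as the arm can. A call with a gripper value outside its range is refused whole. The fingers move at their own pace and stop on an object; "force" is the grip in N (left out, the last holds). Time passes only in rows, so rows that repeat a pose let the fingers close. It gives the time, the measured TCP pose, the force, the opening and the grip force at its end, in the units of the state.
- observe(): the state, without advancing time (a new reading comes with each control period).
- optics.get_image(name): name is "side" or "top" or "wrist"; returns a dict with "pixels" (420x560x3 uint8, blue, green, red), "camera_matrix" (3x3 intrinsics, pixels), "rvec" (rotation vector, rad) and "tvec" (3), from world to camera coordinates, as OpenCV has them. Camera axes: x right, y down, z forward; pixel columns grow to the right and rows downward; lengths in m; the calibration is good to about 2 mm. The wrist camera is an equidistant fisheye: a pixel r from the principal point sees the ray r / f radians off the axis. A picture is of the moment at which its call begins. There is no depth.
- order.close_job(): hands the job in; it is judged then, once.
Trained networks look in the newest picture that a camera, given by its name, has taken for a name from the list of things; names that differ only in an ending like _2 or _b are one class to them, and where a whole thing is asked for, a point or a joint stands for the part that bears it (a point fixed in the world has none). Each returns a list of dicts, best first, with "score" (0 to 1); they miss things now and then, are a little off and sometimes report something else, mostly with a low value. They report only what shows in the picture. A call takes as long as a camera call. They do not tell look-alikes from the thing itself.
- spotter.find_in(thing, camera): "point" ([x, y, z] in m, in world coordinates, good to about 4 mm: the middle of the surface that is visible of it).
- spotter.cut_out(thing, camera): "pixels" (420x560 bool, what is visible of it).
- spotter.mark_of(thing, camera): "point" ([x, y, z] in m, in world coordinates, good to about 4 mm: a listed point, or the origin of a listed thing).
The state is a dict: "time_s": time; "q": joint angles; "qvel": joint speeds; "joint_efforts": joint torques, N m; "position": TCP position; "tool_rot": TCP orientation; "ft_force": force on the tool from outside, world axes, zero at the start; "wrist_torque": the same for the moment, N m; "grip_width": finger opening in m; "gripper_force": force on a finger pad.
Only numpy, scipy, OpenCV 4.12 (cv2) and the standard library are available. Lean on these libraries where they do the work, as an engineer would, in place of code of your own. Each camera call takes 0.05 s, during which the arm holds its last target. There are 200 camera calls.

## Working session

There is one attempt and no reset: what is moved stays moved. The work goes in short steps, Python scripts to look and compute and a tool call to move; the robot and the scene stay as the last step left them, time stands still between calls to the robot, and variables do not carry over. Pictures are saved under pics/ and viewed, at most 14 in all, crops included, and the job is handed in when it is done.

Besides the shell and the picture viewer there is one more tool, called after ">>>" as name(argument=value, ...), one argument or row to a line, values as JSON. move_arm: Moves the arm, as the interface text tells. Its arguments: {"type":"object","properties":{"series":{"type":"string"},"force":{"type":"number"}},"required":["series"]}

```bash
ls; mkdir -p pics; python3 - <<'E'
from rig import observe, optics, order, spotter
import cv2, numpy as np
s=observe(); print(s['time_s'],s['position'],s['tool_rot'],s['grip_width'])
for c in ("side","top"):
    im=optics.get_image(c); cv2.imwrite(f"pics/{c}0.png",im['pixels']); print(c,im['camera_matrix'].tolist(),np.ravel(im['rvec']),np.ravel(im['tvec']))
for c in ("top","side"):
  for t in ("gauge1","block1","mouth1","head1","driver","pad"):
    for d in spotter.mark_of(t,c): print(c,t,np.round(d['point'],3),round(d['score'],2))
E
```

```text
pics
0.0 [ 0.18121557 -0.51897548  0.23070734] [[ 9.44130590e-01  3.29571540e-01 -1.69914362e-04]
 [ 3.29571420e-01 -9.44129482e-01  1.48306822e-03]
 [ 3.28355918e-04 -1.45620899e-03 -9.99998886e-01]] 0.08536752367073576
side [[541.0851695105309, 0.0, 279.3227024933844], [0.0, 541.0851695105309, 216.8538497747182], [0.0, 0.0, 1.0]] [ 2.3515518  -0.3446521   0.16733647] [-0.49782906  0.12063827  1.59204202]
top [[410.08579362131866, 0.0, 272.2919372747162], [0.0, 410.08579362131866, 212.05904674634942], [0.0, 0.0, 1.0]] [ 2.15295532 -2.11906331  0.17621671] [-0.06295717  0.52757958  1.05606739]
top gauge1 [ 0.289 -0.483  0.001] 0.97
top gauge1 [ 0.611 -0.196  0.   ] 0.75
top gauge1 [ 0.434 -0.375  0.002] 0.73
top gauge1 [ 0.609 -0.345  0.001] 0.64
top block1 [ 0.596 -0.014  0.005] 0.88
top block1 [0.588 0.188 0.   ] 0.76
top block1 [0.505 0.347 0.001] 0.62
top block1 [ 0.423 -0.174  0.003] 0.18
top mouth1 [0.507 0.345 0.016] 0.95
top mouth1 [0.589 0.186 0.014] 0.91
top mouth1 [ 0.632 -0.016  0.044] 0.67
top mouth1 [ 0.596 -0.015  0.017] 0.57
top head1 [0.323 0.206 0.   ] 0.75
top head1 [0.622 0.202 0.044] 0.68
top head1 [ 0.629 -0.014  0.044] 0.48
top head1 [0.541 0.367 0.043] 0.44
top driver [ 0.422 -0.169  0.006] 0.8
top driver [ 0.611 -0.194 -0.   ] 0.4
top pad [ 0.431 -0.176  0.006] 0.8
side gauge1 [ 0.608 -0.346 -0.003] 0.96
side gauge1 [ 0.425 -0.376 -0.001] 0.87
side gauge1 [ 0.292 -0.48  -0.002] 0.72
side gauge1 [ 0.605 -0.197  0.001] 0.7
side gauge1 [0.326 0.207 0.002] 0.44
side block1 [ 0.591 -0.017  0.001] 0.93
side block1 [0.592 0.184 0.001] 0.75
side block1 [ 0.503  0.35  -0.005] 0.59
side mouth1 [ 0.594 -0.016  0.013] 0.92
side mouth1 [0.59  0.182 0.012] 0.85
side mouth1 [0.511 0.351 0.013] 0.7
side head1 [ 0.636 -0.015  0.046] 0.67
side head1 [0.622 0.207 0.043] 0.65
side head1 [0.538 0.366 0.046] 0.53
side driver [ 0.423 -0.169  0.004] 0.7
side pad [ 0.428 -0.178  0.003] 0.63
```

View pics/top0.png

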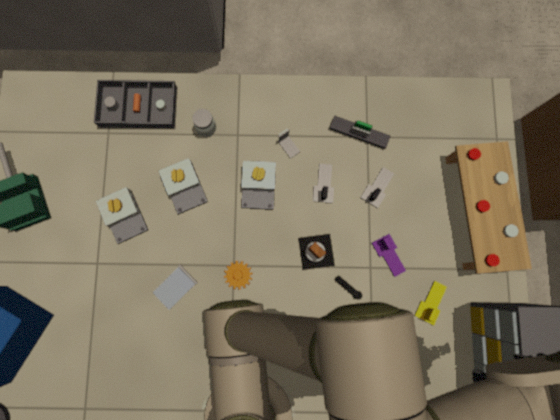

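View pics/side0.png

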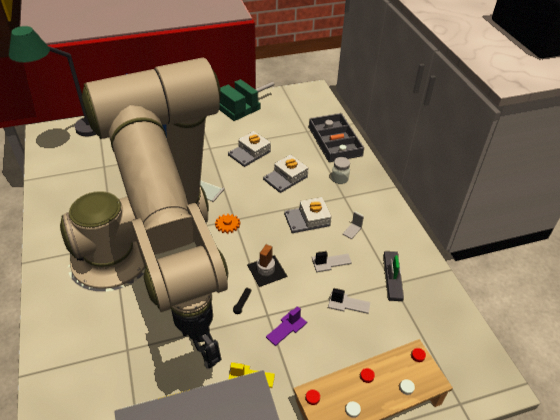

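Top view: the grey steel gauges are at (325,183) and (378,187), so two are present. What could be mistaken for them: purple (388,255), yellow (432,303), and the steel bracket (288,143). Blocks are at (258,185), (183,187) and (121,214), the driver on its pad at (316,252). The side view agrees, with gauges at (332,260) and (350,300). Next I move above the gauges for a close look.

```bash
cat > h.py <<'E'
from rig import observe, optics, order, spotter
import cv2, numpy as np
def go(x,y,z,yaw,s=None):
    """tool-frame shift (cm) and turn (deg) from present pose to world x,y,z, yaw of tool x"""
    s=s or observe(); R=np.array(s['tool_rot']); p=np.array(s['position'])
    d=R.T@(np.array([x,y,z])-p)*100
    y0=np.degrees(np.arctan2(R[1,0],R[0,0])); t=(y0-yaw+180)%360-180
    print('from',np.round(p,4),'yaw',round(y0,2),'tilt',np.round(R[:2,2],4),'-> shift cm',np.round(d,2),'turn',round(t,2))
def ray(im,uv,fish):
    K=np.array(im['camera_matrix']); R=cv2.Rodrigues(np.array(im['rvec'],float))[0]; t=np.ravel(im['tvec'])
    uv=np.atleast_2d(np.array(uv,float)); a=(uv-K[:2,2])/[K[0,0],K[1,1]]
    if fish:
        r=np.linalg.norm(a,axis=1,keepdims=True)+1e-12; d=np.c_[a/r*np.sin(r),np.cos(r)]
    else: d=np.c_[a,np.ones(len(a))]
    return -R.T@t, d@R
def onplane(im,uv,z,fish):
    c,d=ray(im,uv,fish); return c+d*((z-c[2])/d[:,2])[:,None]
def tri(rays):
    A=np.zeros((3,3));b=np.zeros(3)
    for c,d in rays:
        d=d/np.linalg.norm(d);P=np.eye(3)-np.outer(d,d);A+=P;b+=P@c
    return np.linalg.solve(A,b)
def marks(c,*ts,mn=.3):
    for t in ts:
        for d in spotter.mark_of(t,c):
            if d['score']>mn: print(c,t,np.round(d['point'],4),round(d['score'],2))
def rect(mask,im,z,fish):
    """min-area rectangle of mask on plane z: centre, sizes, angle of long side"""
    v,u=np.nonzero(mask); P=onplane(im,np.c_[u,v],z,fish)[:,:2]
    c,sz,a=cv2.minAreaRect((P*1000).astype(np.float32)); a=a if sz[0]>=sz[1] else a+90
    return np.round(c,1),np.round(sz,1),round((a+90)%180-90,1)
E
python3 -c "
from h import *
go(.55,-.27,.28,0)"
```

```text
from [ 0.1812 -0.5192  0.2313] yaw 19.24 tilt [ 0. -0.] -> shift cm [ 43.03 -11.38  -4.87] turn 19.24
```

>>> move_arm(
  series="5.5 -1.4 -1 3 1;11 -3 -2 6 1;16.5 -4.5 -3 9 1;22 -6 -4 12 1;27.5 -7.5 -4.9 15 1;33 -9 -4.9 18 1;38.5 -10.2 -4.9 19.2 1;43 -11.4 -4.9 19.2 1",
)

```text
time_s: 1.7
position: [0.5513, -0.2685, 0.2802]
tool_rot: [[1.0, 0.001, 0.0], [0.001, -1.0, -0.0], [0.0, 0.0, -1.0]]
ft_force: [-0.3, -0.6, 0.4]
grip_width: 0.0853
gripper_force: 0.0
```

```bash
python3 - <<'E'
from h import *
im=optics.get_image("wrist"); cv2.imwrite("pics/w1.png",im['pixels']); s=observe(); print(s['time_s'],s['position'])
print(np.array(im['camera_matrix'])[0],'cam at',ray(im,[[0,0]],1)[0])
marks("wrist","gauge1","block1","mouth1","head1","driver")
for d in spotter.cut_out("gauge1","wrist"): print(d['score'],d['pixels'].sum(),rect(d['pixels'],im,.006,1))
E
```

```text
1.75 [ 0.55438854 -0.26529926  0.27970289]
[325.1922621    0.         280.15675382] cam at [ 0.61998615 -0.26778974  0.42416222]
wrist gauge1 [ 0.6079 -0.198  -0.0027] 0.97
wrist gauge1 [ 0.6053 -0.3517  0.0018] 0.9
wrist gauge1 [ 4.276e-01 -3.718e-01  4.000e-04] 0.59
wrist block1 [ 0.5892 -0.018  -0.0009] 0.94
wrist block1 [0.5881 0.1879 0.0006] 0.8
wrist mouth1 [0.5911 0.1829 0.0153] 0.94
wrist mouth1 [ 0.5904 -0.0127  0.0182] 0.71
wrist head1 [ 0.6313 -0.0114  0.0442] 0.94
wrist driver [ 0.4264 -0.1681  0.0029] 0.66
wrist driver [ 0.362   0.0414 -0.0021] 0.58
0.88 2992 (array([ 620. , -197.2]), array([ 57.1, 112.6]), -1.9)
0.76 2790 (array([ 614.9, -349.4]), array([ 56.6, 112.2]), -27.5)
0.73 2083 (array([ 421.2, -378.6]), array([113.7,  58.1]), 29.8)
```

View pics/w1.png

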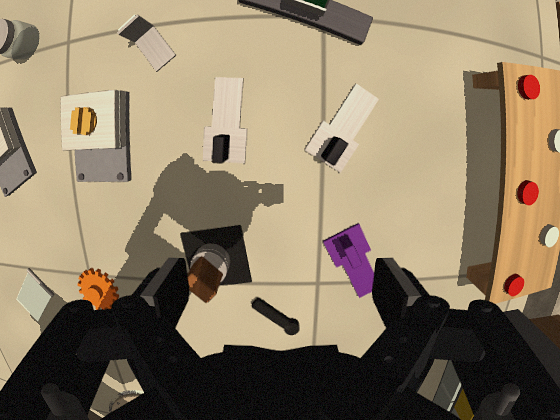

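Wrist view: gauge A (tab at (220,149)) and gauge B (tab at (333,150)) are plain steel with black tabs; the purple piece is at (348,255). Going close over gauge A.

```bash
python3 -c "
from h import *
go(.585,-.196,.13,-2)
print(observe()['qvel'])"
```

```text
from [ 0.5489 -0.2707  0.2805] yaw -0.04 tilt [-0.0001 -0.0002] -> shift cm [ 3.61 -7.48 15.05] turn 1.96
[-0.29631038 -0.04387392 -0.12512326  0.13473702 -0.04464962  0.1417341 ]
```

>>> move_arm(
  series="1.2 -2.5 5 2 1;2.4 -5 10 2 1;3.6 -7.5 15 2 1;3.6 -7.5 15 2 1;3.6 -7.5 15 2 1",
)

```text
time_s: 2.68
position: [0.5859, -0.1965, 0.1322]
tool_rot: [[0.999, -0.035, 0.002], [-0.035, -0.999, -0.002], [0.002, 0.002, -1.0]]
ft_force: [-0.4, -0.6, 0.5]
grip_width: 0.0854
gripper_force: 0.0
```

```bash
cat >> h.py <<'E'
def steel(im,z,near,fish=1):
    """plate outline by brightness near a world point: rect on plane z"""
    g=im['pixels'].astype(int); K=np.array(im['camera_matrix'])
    for d in spotter.cut_out("gauge1","wrist"):
        m=d['pixels']; r=rect(m,im,z,1)
        if np.hypot(*(r[0]/1000-near))<.06: return r,m,d['score']
E
python3 - <<'E'
from h import *
im=optics.get_image("wrist"); s=observe(); print(s['time_s'],s['position'])
marks("wrist","gauge1")
r,m,sc=steel(im,.006,np.array([.61,-.197])); print(r,sc)
o=im['pixels'].copy(); c=cv2.findContours(m.astype(np.uint8),0,2)[0]; cv2.drawContours(o,c,-1,(0,0,255),1)
cv2.imwrite("pics/w2.png",o)
E
```

```text
2.725 [ 0.58599076 -0.19670251  0.13260949]
wrist gauge1 [ 0.6099 -0.197  -0.0033] 0.97
wrist gauge1 [ 0.6069 -0.3519  0.0026] 0.93
(array([ 615.2, -198. ]), array([ 56.6, 122. ]), -4.6) 0.62
```

View pics/w2.png

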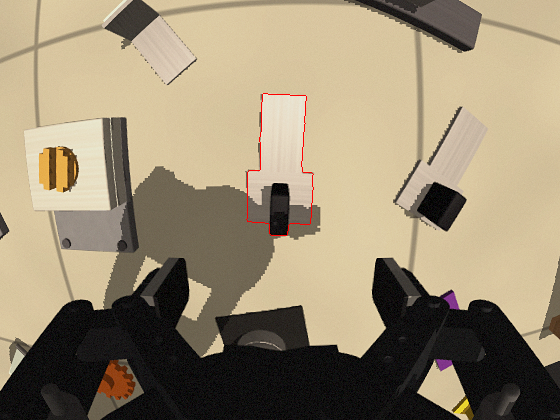

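```bash
python3 - <<'E'
from h import *
im=optics.get_image("wrist")
P=onplane(im,[[247,171],[313,173],[263,94],[306,96],[248,223],[312,224]],.006,1)[:,:2]*1000; print(np.round(P,1))
sh=(P[0]+P[1])/2; tip=(P[2]+P[3])/2; d=tip-sh; print(sh,d,np.degrees(np.arctan2(d[1],d[0])),np.linalg.norm(d),np.linalg.norm(P[0]-P[1]))
u=d/np.linalg.norm(d); t=sh-25*u; print(t); a=np.degrees(np.arctan2(d[1],d[0]))
go(t[0]/1e3,t[1]/1e3,.015,round(a,1))
E
```

```text
[[ 612.8 -169.3]
 [ 609.1 -224.9]
 [ 676.6 -185.4]
 [ 673.9 -220.6]
 [ 566.8 -167.4]
 [ 563.9 -223.6]]
[ 610.92633561 -197.0838767 ] [64.32515776 -5.92249776] -5.260463044443588 64.59722827544347 55.69717409786679
[ 586.03163057 -194.79179006]
from [ 0.5858 -0.1961  0.132 ] yaw -2.03 tilt [ 0.0026 -0.0016] -> shift cm [-1.00e-02 -1.50e-01  1.17e+01] turn 3.27
```

>>> move_arm(
  series="0 -0.1 4 1.5 1;0 -0.1 8 3 1;0 -0.1 10.5 3 1;0 -0.1 11.7 3 1;0 -0.1 11.7 3 1;0 -0.1 11.7 3 -0.7;0 -0.1 11.7 3 -0.7;0 -0.1 11.7 3 -0.7",
  force=60,
)

```text
time_s: 3.88
position: [0.5858, -0.194, 0.0139]
tool_rot: [[0.996, -0.086, 0.001], [-0.086, -0.996, -0.0], [0.001, 0.0, -1.0]]
ft_force: [-0.7, 0.1, -0.6]
grip_width: 0.0326
gripper_force: 0.0
```

>>> move_arm(
  series="0 0 0 0 -1;0 0 0 0 -1;0 0 0 0 -1;0 0 0 0 -1;0 0 -2 0 -1;0 0 -4 0 -1;0 0 -4 0 -1",
)

```text
time_s: 4.75
position: [0.586, -0.194, 0.054]
tool_rot: [[0.996, -0.086, 0.002], [-0.086, -0.996, -0.001], [0.002, 0.001, -1.0]]
ft_force: [0.3, 1.1, -1.5]
grip_width: 0.0129
gripper_force: 58.9
```

```bash
python3 - <<'E'
from h import *
im=optics.get_image("wrist"); s=observe(); print(s['time_s'],s['position'],s['grip_width'],s['gripper_force'],s['ft_force'])
marks("wrist","gauge1","mouth1","head1")
go(0.5,0,.1,0)
cv2.imwrite("pics/w3.png",im['pixels'])
E
```

```text
4.8 [ 0.58546501 -0.19373089  0.05289462] 0.013419298054893506 58.900723457336426 [ 0.18782307  1.14377629 -1.59752465]
wrist gauge1 [ 0.6071 -0.3475 -0.0014] 0.97
wrist gauge1 [ 0.6081 -0.197   0.0391] 0.87
wrist gauge1 [ 0.2927 -0.4836 -0.0055] 0.81
from [ 0.5851 -0.1936  0.0521] yaw -4.96 tilt [-0.0019  0.0011] -> shift cm [-10.16 -18.56  -4.75] turn -4.96
```

View pics/w3.png

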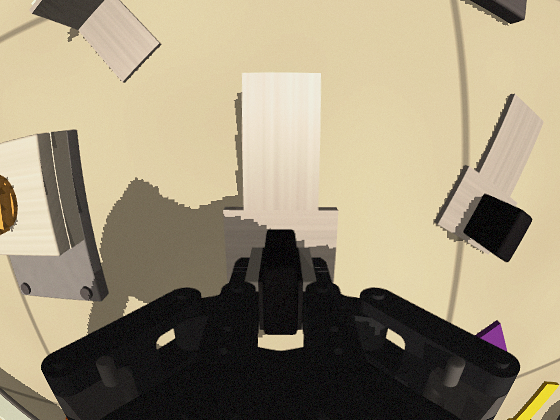

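```bash
python3 - <<'E'
from h import *
im=optics.get_image("wrist"); s=observe();R=np.array(s['tool_rot']);p=np.array(s['position'])
for z in (.0445,.046):
  P=onplane(im,[[223.5,209],[338,208.5],[243,73],[321.5,73]],z,1); Q=(P-p)@R*1000; print(np.round(Q,1), np.linalg.norm(Q[0]-Q[1]))
go(.49,-.015,.15,-3)
E
```

```text
[[ 25.7 -28.2   7.7]
 [ 26.   27.8   7.6]
 [ 90.5 -17.6   7.5]
 [ 90.6  18.4   7.5]] 55.986624676944295
[[ 26.1 -27.9   6.2]
 [ 26.4  27.5   6.1]
 [ 90.3 -17.4   6. ]
 [ 90.4  18.2   6. ]] 55.43180083158255
from [ 0.5852 -0.1936  0.0522] yaw -4.96 tilt [-0.0017  0.001 ] -> shift cm [-11.05 -16.98  -9.75] turn -1.96
```

>>> move_arm(
  series="0 0 -5 0 -1;-1 -2 -9.7 0 -1;-3 -6 -9.7 -2 -1;-5.5 -10 -9.7 -2 -1;-8.5 -14 -9.7 -2 -1;-11 -17 -9.7 -2 -1;-11 -17 -9.7 -2 -1;-11 -17 -9.7 -2 -1",
)

```text
time_s: 6.0
position: [0.4912, -0.0154, 0.1502]
tool_rot: [[0.999, -0.052, 0.0], [-0.052, -0.999, -0.0], [0.0, 0.0, -1.0]]
ft_force: [-0.7, 0.1, -1.6]
grip_width: 0.013
gripper_force: 58.8
```

```bash
python3 - <<'E'
from h import *
im=optics.get_image("wrist"); s=observe(); print(s['time_s'],s['position'],s['grip_width'])
marks("wrist","block1","mouth1","head1")
cv2.imwrite("pics/w4.png",im['pixels'])
for d in spotter.cut_out("head1","wrist"): print(d['score'],rect(d['pixels'],im,.059,1))
E
```

```text
6.05 [ 0.49135436 -0.0157291   0.15013054] 0.013345443504006274
wrist block1 [0.5887 0.1877 0.0023] 0.86
wrist block1 [ 5.926e-01 -1.400e-02  4.000e-04] 0.73
wrist mouth1 [0.5934 0.1839 0.0165] 0.82
wrist head1 [ 0.6342 -0.016   0.046 ] 0.75
wrist head1 [0.6267 0.2056 0.046 ] 0.63
0.65 (array([623.4, 197.9]), array([37.1, 45.1]), -88.7)
0.6 (array([631.2, -15. ]), array([34.3, 38.8]), -3.7)
```

View pics/w4.png

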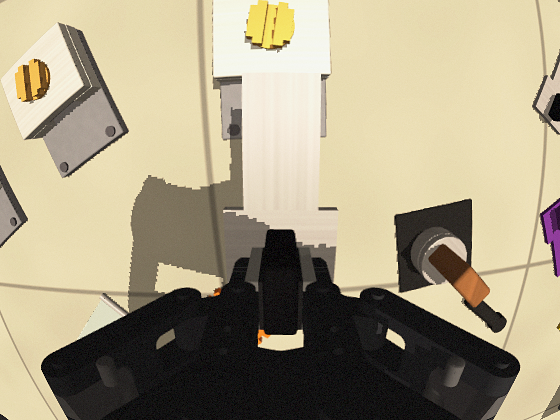

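```bash
python3 - <<'E'
import cv2
i=cv2.imread("pics/w4.png")[0:150,200:345]; cv2.imwrite("pics/w4c.png",cv2.resize(i,None,fx=4,fy=4,interpolation=cv2.INTER_NEAREST))
E
```

```text
(no output)
```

View pics/w4c.png

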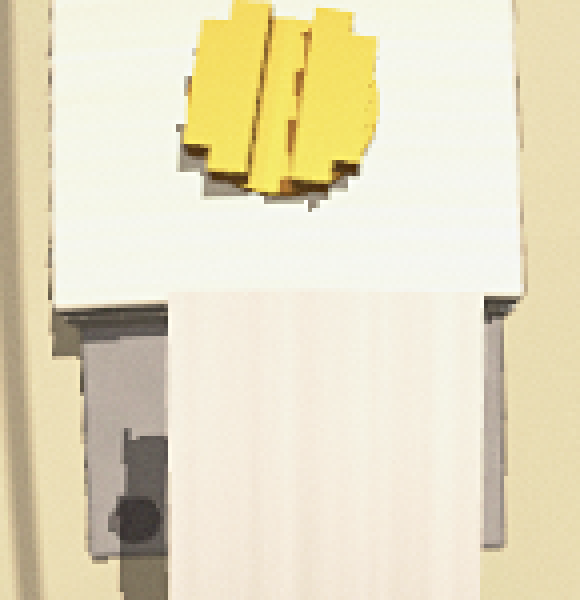

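```bash
python3 - <<'E'
from h import *
im=optics.get_image("wrist"); s=observe();R=np.array(s['tool_rot']);p=np.array(s['position']);print(p)
T=onplane(im,[[213.5,75],[330.7,73.9],[328.8,0.5]],.045,1)[:,:2]*1000; L=onplane(im,[[223,139],[325.8,136.6]],.014,1)[:,:2]*1000
for A in (T,L):
  d=A[0]-A[1]; print(np.round(A,1),'mid',(A[0]+A[1])/2,'w',np.linalg.norm(d),'yaw',np.degrees(np.arctan2(-d[0],d[1])))
d=T[2]-T[1]; print(np.degrees(np.arctan2(d[1],d[0])))
E
```

```text
[ 0.49099839 -0.01556769  0.15014202]
[[597.8  30. ]
 [593.5 -59. ]
 [654.1 -61.3]] mid [595.64707105 -14.50869478] w 89.03780322544009 yaw -2.7968361076955555
[[545.9  31.3]
 [543.2 -57.4]] mid [544.52873288 -13.07177692] w 88.72076164552679 yaw -1.7682736225076727
-2.234526475696524
```

```bash
python3 - <<'E'
from h import *
go(.4893,-.0104,.036,-2.2)
E
```

```text
from [ 0.491  -0.0156  0.1501] yaw -3.01 tilt [-0.0002  0.    ] -> shift cm [-0.19 -0.51 11.41] turn -0.81
```

>>> move_arm(
  series="-0.2 -0.5 4 -0.8 -1;-0.2 -0.5 8 -0.8 -1;-0.2 -0.5 10.5 -0.8 -1;-0.2 -0.5 11.4 -0.8 -1;-0.2 -0.5 11.4 -0.8 -1;-0.2 -0.5 11.4 -0.8 -1",
)

```text
time_s: 7.05
position: [0.4896, -0.0101, 0.0373]
tool_rot: [[0.999, -0.038, 0.002], [-0.038, -0.999, -0.0], [0.002, 0.0, -1.0]]
ft_force: [0.1, -0.1, -0.1]
grip_width: 0.0137
gripper_force: 59.0
```

```bash
python3 - <<'E'
from h import *
im=optics.get_image("wrist"); s=observe(); print(s['time_s'],s['position'],s['ft_force'],s['grip_width'])
i=im['pixels'][60:250,180:380]; cv2.imwrite("pics/w5c.png",cv2.resize(i,None,fx=3,fy=3,interpolation=cv2.INTER_NEAREST))
m=np.radians(-2.2); 
go(.4893,-.0104,.030,-2.2)
E
```

```text
7.1 [ 0.48954927 -0.01008194  0.03725194] [-0.62274404 -0.68415653 -0.47061496] 0.013276514900622361
from [ 0.4895 -0.0101  0.0373] yaw -2.16 tilt [ 0.0019 -0.0005] -> shift cm [-0.03  0.03  0.73] turn 0.04
```

View pics/w5c.png

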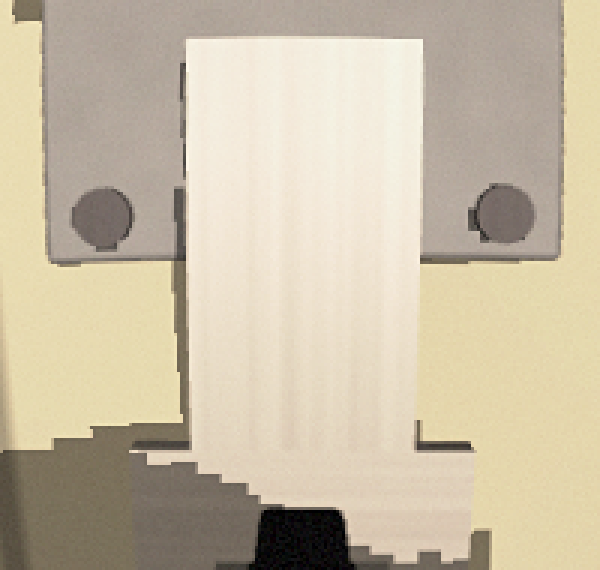

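Blade and ledge are both centred on column ~304 and parallel. I lower and insert in steps.

>>> move_arm(
  series="0 0 0.4 0 -1;0 0 0.7 0 -1;0 0 0.7 0 -1;1 0 0.7 0 -1;2 0 0.7 0 -1;3 0 0.7 0 -1;3 0 0.7 0 -1",
)

```text
time_s: 7.98
position: [0.5198, -0.0112, 0.0292]
tool_rot: [[0.999, -0.038, 0.001], [-0.038, -0.999, -0.0], [0.001, 0.0, -1.0]]
ft_force: [0.3, 0.4, -1.5]
grip_width: 0.0135
gripper_force: 59.0
```

>>> move_arm(
  series="1 0 0 0 -1;2 0 0 0 -1;3 0 0 0 -1;4 0 0 0 -1;4.5 0 0 0 -1;4.5 0 0 0 -1",
)

```text
time_s: 8.72
position: [0.5641, -0.0128, 0.0292]
tool_rot: [[0.999, -0.038, -0.0], [-0.038, -0.999, 0.0], [-0.0, -0.0, -1.0]]
ft_force: [0.0, -0.3, -1.8]
grip_width: 0.0136
gripper_force: 59.0
```

>>> move_arm(
  series="0.2 0 0.1 0 -1;0.4 0 0.1 0 -1;0.5 0 0.1 0 -1;0.6 0 0.1 0 -1;0.65 0 0.1 0 -1;0.65 0 0.1 0 -1",
)

```text
time_s: 9.48
position: [0.569, -0.013, 0.0283]
tool_rot: [[0.999, -0.037, -0.004], [-0.037, -0.999, 0.0], [-0.004, 0.0, -1.0]]
ft_force: [-7.5, -1.8, 3.8]
grip_width: 0.0133
gripper_force: 59.7
```

>>> move_arm(
  series="0.1 0 0.05 0 -1;0.1 0 0.05 0 -1;0.1 0 0.05 0 -0.6;0.1 0 0.05 0 -0.2;0.1 0 0.05 0 -0.2;0.1 0 0 0 0.2;0.1 0 0 0 0.2",
)

```text
time_s: 10.35
position: [0.5715, -0.0131, 0.0283]
tool_rot: [[0.999, -0.038, 0.0], [-0.038, -0.999, -0.0], [0.0, 0.0, -1.0]]
ft_force: [0.6, 0.8, -0.0]
grip_width: 0.0509
gripper_force: 0.0
```

```bash
python3 - <<'E'
from h import *
im=optics.get_image("wrist"); s=observe(); print(s['time_s'],s['position'],s['ft_force'],s['grip_width'])
i=im['pixels'][100:290,160:400]; cv2.imwrite("pics/w6c.png",cv2.resize(i,None,fx=3,fy=3,interpolation=cv2.INTER_NEAREST))
E
```

```text
10.4 [ 0.57152052 -0.01306072  0.02833398] [-0.49132466 -0.13824533 -0.67923298] 0.05146035660199117
```

View pics/w6c.png

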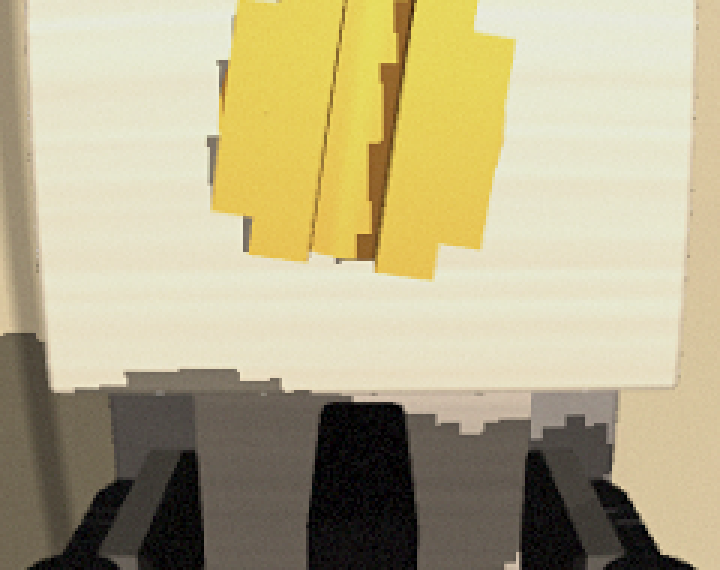

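```bash
python3 - <<'E'
from h import *
go(.584,-.333,.15,-27.5)
E
```

```text
from [ 0.5715 -0.0131  0.0283] yaw -2.16 tilt [ 0.0002 -0.    ] -> shift cm [  2.45  31.92 -12.17] turn 25.34
```

>>> move_arm(
  series="0 0 -5 0 0.5;0 0 -10 0 1;0 5 -12 5 1;0.5 11 -12 12 1;1 17 -12 20 1;1.5 23 -12 25 1;2 28 -12 25 1;2.4 31.9 -12 25 1",
)

```text
time_s: 11.4
position: [0.5831, -0.3349, 0.1481]
tool_rot: [[0.889, -0.458, -0.0], [-0.458, -0.889, 0.0], [-0.0, -0.0, -1.0]]
ft_force: [0.4, 0.5, -0.7]
grip_width: 0.0853
gripper_force: 0.0
```

>>> move_arm(
  series="0 0 0 0 1;0 0 0 0 1",
)

```text
time_s: 11.65
position: [0.5833, -0.332, 0.1481]
tool_rot: [[0.89, -0.456, -0.0], [-0.456, -0.89, 0.001], [-0.001, -0.0, -1.0]]
ft_force: [-0.5, 0.0, 0.4]
grip_width: 0.0855
gripper_force: 0.0
```

```bash
python3 - <<'E'
from h import *
im=optics.get_image("wrist"); s=observe(); print(s['time_s'],s['position'],s['ft_force'],s['grip_width'])
marks("wrist","gauge1")
cv2.imwrite("pics/w7.png",im['pixels'])
E
```

```text
11.7 [ 0.58347994 -0.33161595  0.14833601] [-0.28361352 -0.94001767  0.28217402] 0.08527822419247337
wrist gauge1 [ 6.071e-01 -3.488e-01 -1.000e-04] 0.79
wrist gauge1 [ 0.4311 -0.3732  0.0017] 0.7
wrist gauge1 [ 0.5913 -0.0163  0.0116] 0.51
```

View pics/w7.png

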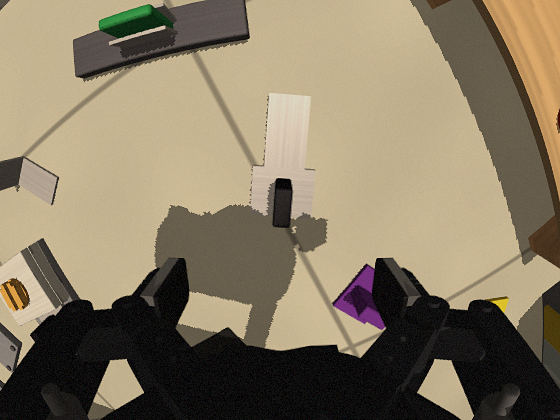

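Gauge B is at shoulder corners (252,167) and (315,170), tip (269,94)–(310,97). The purple one, at (365,295), lies beside the open finger.

```bash
python3 - <<'E'
from h import *
im=optics.get_image("wrist")
P=onplane(im,[[252,167],[315,170],[269,94],[310,97]],.006,1)[:,:2]*1000
sh=(P[0]+P[1])/2; tip=(P[2]+P[3])/2; d=tip-sh; a=np.degrees(np.arctan2(d[1],d[0])); e=P[0]-P[1]
print(sh,a,np.degrees(np.arctan2(-e[0],e[1])),np.linalg.norm(d),np.linalg.norm(e))
a=(a+np.degrees(np.arctan2(-e[0],e[1])))/2
u=d/np.linalg.norm(d); t=sh-25*u; print(t)
print('purple rel',[ (np.round(d['point'],3)) for d in spotter.find_in('gauge1','wrist')])
go(t[0]/1e3,t[1]/1e3,.015,round(a,1))
E
```

```text
[ 604.60442913 -345.24096212] -31.545896893603278 -29.765194247767784 64.904822397234 56.22825739431496
[ 583.29889557 -332.16142697]
purple rel [array([ 0.344, -0.52 ,  0.007]), array([ 0.609, -0.354,  0.005]), array([ 0.634, -0.022,  0.054]), array([ 0.583, -0.018,  0.034])]
from [ 0.5837 -0.3316  0.1486] yaw -27.08 tilt [ 0.0001 -0.    ] -> shift cm [-1.000e-02  6.000e-02  1.336e+01] turn 3.62
```

>>> move_arm(
  series="0 0.05 5 2 1;0 0.05 9 3.6 1;0 0.05 12 3.6 1;0 0.05 13.4 3.6 1;0 0.05 13.4 3.6 1;0 0.05 13.4 3.6 -0.5;0 0.05 13.4 3.6 -1;0 0.05 13.4 3.6 -1",
)

```text
time_s: 12.85
position: [0.5834, -0.3333, 0.0151]
tool_rot: [[0.859, -0.511, 0.001], [-0.511, -0.859, -0.001], [0.001, 0.0, -1.0]]
ft_force: [1.2, 0.5, -0.7]
grip_width: 0.032
gripper_force: 0.0
```

>>> move_arm(
  series="0 0 0 0 -1;0 0 0 0 -1;0 0 0 0 -1",
)

```text
time_s: 13.22
position: [0.5833, -0.3334, 0.0148]
tool_rot: [[0.859, -0.512, 0.001], [-0.512, -0.859, -0.001], [0.001, 0.0, -1.0]]
ft_force: [-0.7, -0.9, 4.2]
grip_width: 0.0134
gripper_force: 59.1
```

```bash
python3 - <<'E'
from h import *
go(.49,.14,.17,20)
E
```

```text
from [ 0.5833 -0.3334  0.0148] yaw -30.76 tilt [ 0.0005 -0.0005] -> shift cm [-32.22 -35.9  -15.55] turn -50.76
```

>>> move_arm(
  series="0 0 -5 0 -1;0 0 -10 0 -1;0 0 -15.5 0 -1;-4 -4 -15.5 -6 -1;-8 -8 -15.5 -14 -1;-12 -12 -15.5 -22 -1;-16 -16.5 -15.5 -31 -1;-20 -21 -15.5 -38 -1",
)

```text
time_s: 14.22
position: [0.5178, -0.0486, 0.169]
tool_rot: [[0.992, 0.13, -0.001], [0.13, -0.992, 0.0], [-0.001, -0.001, -1.0]]
ft_force: [-0.1, 1.2, -0.6]
grip_width: 0.0129
gripper_force: 58.7
```

```bash
python3 - <<'E'
from h import *
go(.495,.142,.17,24)
E
```

```text
from [ 0.5178 -0.0486  0.169 ] yaw 7.47 tilt [-0.0007  0.0004] -> shift cm [  0.21 -19.19  -0.09] turn -16.53
```

>>> move_arm(
  series="0 -4 0 -5 -1;0 -8 0 -10 -1;0 -12 0 -15 -1;0.1 -16 0 -16.5 -1;0.2 -19.2 0 -16.5 -1;0.2 -19.2 0 -16.5 -1;0.2 -19.2 0 -16.5 -1;0.2 -19.2 0 -16.5 -1",
)

```text
time_s: 15.22
position: [0.4966, 0.1394, 0.1692]
tool_rot: [[0.916, 0.401, -0.0], [0.401, -0.916, -0.0], [-0.0, 0.0, -1.0]]
ft_force: [-0.7, -0.5, -1.5]
grip_width: 0.0133
gripper_force: 58.7
```

```bash
python3 - <<'E'
from h import *
im=optics.get_image("wrist"); s=observe(); print(s['time_s'],s['position'],s['grip_width'])
marks("wrist","block1","mouth1","head1")
cv2.imwrite("pics/w8.png",im['pixels'])
i=im['pixels'][0:220,190:370]; cv2.imwrite("pics/w8c.png",cv2.resize(i,None,fx=2.7,fy=2.7,interpolation=cv2.INTER_NEAREST))
E
```

```text
15.275 [0.49664112 0.13948258 0.16923901] 0.013111607472393394
wrist block1 [ 0.5058  0.3536 -0.0028] 0.97
wrist block1 [ 0.5949 -0.0162  0.001 ] 0.77
wrist mouth1 [0.504  0.3472 0.0133] 0.68
wrist mouth1 [ 0.5926 -0.0134  0.0167] 0.57
wrist head1 [0.6275 0.202  0.0484] 0.91
wrist head1 [ 0.6295 -0.0163  0.0454] 0.72
wrist head1 [0.5415 0.3665 0.0411] 0.6
```

View pics/w8c.png

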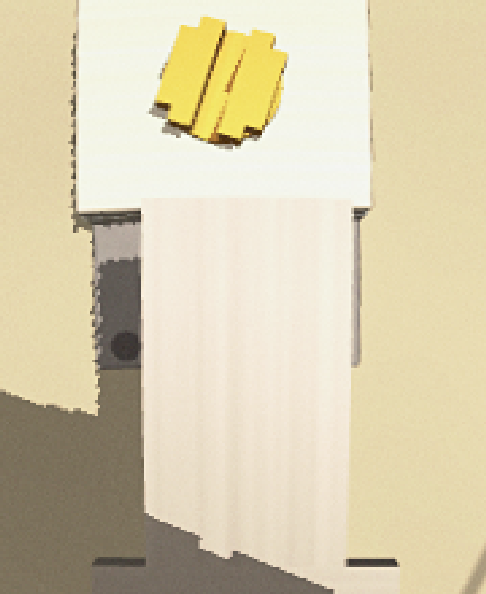

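```bash
python3 - <<'E'
from h import *
im=optics.get_image("wrist"); s=observe();R=np.array(s['tool_rot']);p=np.array(s['position'])
P=onplane(im,[[224,209],[338,208.5],[242.5,73],[321,73]],p[2]-.0148+.006,1); Q=(P-p)@R*1000; print(np.round(Q,1), np.linalg.norm(Q[0]-Q[1]))
T=onplane(im,[[218.9,77.8],[327,77.4]],.045,1)[:,:2]*1000; L=onplane(im,[[225.2,137],[323.3,135.6]],.014,1)[:,:2]*1000
for A in (T,L):
  d=A[0]-A[1]; print(np.round(A,1),'mid',(A[0]+A[1])/2,'w',np.linalg.norm(d),'yaw',np.degrees(np.arctan2(-d[0],d[1])))
d=(T[0]+T[1]-L[0]-L[1])/2; yl=np.degrees(np.arctan2(d[1],d[0])); print(d,np.linalg.norm(d),yl)
yaw=24; u=np.array([np.cos(np.radians(yaw)),np.sin(np.radians(yaw))])
t=(T[0]+T[1])/2-106*u; print(t); go(t[0]/1e3,t[1]/1e3,.038,yaw)
E
```

```text
[[ 25.6 -27.8   8.8]
 [ 25.9  28.4   8.8]
 [ 91.  -17.6   8.8]
 [ 91.1  18.7   8.8]] 56.20353801098697
[[572.  228. ]
 [607.4 147. ]] mid [589.72619952 187.498809  ] w 88.31975888631092 yaw 23.615322401437865
[[524.8 207.8]
 [562.1 125.5]] mid [543.46516064 166.63334179] w 90.34978923917772 yaw 24.405615025609322
[46.26103888 20.86546721] 50.74890580300875 24.2771641130574
[492.89038101 144.38472484]
from [0.4966 0.1399 0.1693] yaw 23.7 tilt [-0.  0.] -> shift cm [-0.16 -0.56 13.13] turn -0.3
```

>>> move_arm(
  series="-0.1 -0.3 4 -0.3 -1;-0.2 -0.6 8 -0.3 -1;-0.2 -0.6 11 -0.3 -1;-0.2 -0.6 13.1 -0.3 -1;-0.2 -0.6 13.1 -0.3 -1;-0.2 -0.6 13.1 -0.3 -1",
)

```text
time_s: 16.23
position: [0.4928, 0.1449, 0.0392]
tool_rot: [[0.913, 0.407, 0.001], [0.407, -0.913, 0.0], [0.001, 0.0, -1.0]]
ft_force: [-0.8, 0.0, -0.6]
grip_width: 0.0135
gripper_force: 58.7
```

```bash
python3 - <<'E'
from h import *
im=optics.get_image("wrist"); s=observe(); print(s['time_s'],s['position'],s['ft_force'],s['grip_width'])
i=im['pixels'][60:250,180:380]; cv2.imwrite("pics/w9c.png",cv2.resize(i,None,fx=3,fy=3,interpolation=cv2.INTER_NEAREST))
go(s['position'][0],s['position'][1],.030,24)
E
```

```text
16.275 [0.49288847 0.1449632  0.03933463] [ 0.99108091  0.06773364 -1.04755372] 0.013291779407226494
from [0.4929 0.145  0.0393] yaw 24.04 tilt [0.0019 0.0001] -> shift cm [-0.   -0.    0.93] turn 0.04
```

View pics/w9c.png

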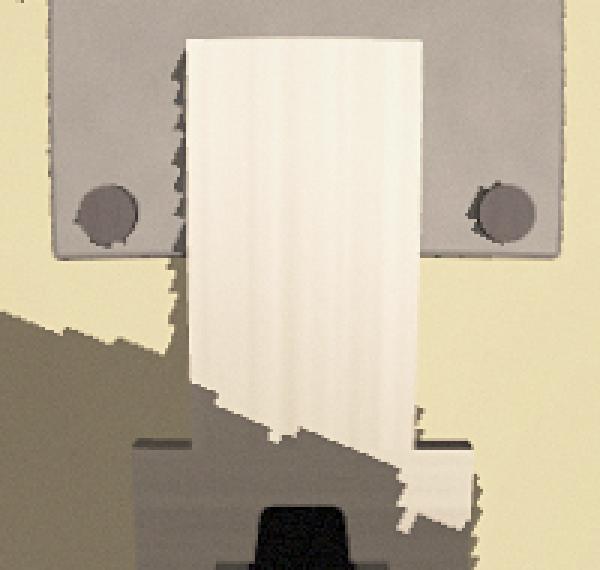

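Blade centre is 304.5 against ledge centre 307.5, i.e. ~0.6 mm left. I correct that and insert.

>>> move_arm(
  series="0 0.06 0.5 0 -1;0 0.06 0.9 0 -1;0 0.06 0.9 0 -1;1 0.06 0.9 0 -1;2 0.06 0.9 0 -1;3 0.06 0.9 0 -1;3 0.06 0.9 0 -1",
)

```text
time_s: 17.15
position: [0.5206, 0.157, 0.0292]
tool_rot: [[0.913, 0.408, 0.001], [0.408, -0.913, 0.0], [0.001, 0.0, -1.0]]
ft_force: [-0.2, 0.0, -1.1]
grip_width: 0.0131
gripper_force: 58.7
```

>>> move_arm(
  series="1 0 0 0 -1;2 0 0 0 -1;3 0 0 0 -1;4 0 0 0 -1;4.5 0 0 0 -1;4.5 0 0 0 -1",
)

```text
time_s: 17.9
position: [0.5611, 0.1751, 0.0292]
tool_rot: [[0.913, 0.408, -0.0], [0.408, -0.913, -0.0], [-0.0, -0.0, -1.0]]
ft_force: [-0.6, -0.3, -1.8]
grip_width: 0.0134
gripper_force: 58.7
```

>>> move_arm(
  series="0.2 0 0.05 0 -1;0.4 0 0.05 0 -1;0.5 0 0.05 0 -1;0.6 0 0.05 0 -1;0.7 0 0.05 0 -1;0.7 0 0.05 0 -1",
)

```text
time_s: 18.65
position: [0.5657, 0.1771, 0.0289]
tool_rot: [[0.913, 0.408, -0.004], [0.408, -0.913, -0.002], [-0.004, -0.0, -1.0]]
ft_force: [-8.9, -5.7, 5.4]
grip_width: 0.0132
gripper_force: 59.8
```

>>> move_arm(
  series="0.1 0 0.05 0 -1;0.1 0 0.05 0 -1;0.1 0 0.05 0 -0.6;0.1 0 0.05 0 -0.2;0.1 0 0.05 0 -0.2;0.1 0 0 0 0.2;0.1 0 0 0 0.2",
)

```text
time_s: 19.52
position: [0.5684, 0.1783, 0.0288]
tool_rot: [[0.913, 0.407, 0.0], [0.407, -0.913, 0.0], [0.0, 0.0, -1.0]]
ft_force: [0.1, 0.4, -0.7]
grip_width: 0.0516
gripper_force: 0.0
```

```bash
python3 - <<'E'
from h import *
s=observe(); print(s['position'],s['ft_force'],s['grip_width'])
go(.45,0.0,.22,0)
E
```

```text
[0.56838373 0.17827231 0.02883764] [ 0.07584706  0.40835503 -0.70684168] 0.05160993736733727
from [0.5684 0.1783 0.0288] yaw 24.04 tilt [0.0001 0.    ] -> shift cm [-18.07  11.46 -19.12] turn 24.04
```

>>> move_arm(
  series="0 0 -5 0 0.4;0 0 -10 0 1;0 0 -15 0 1;-3 2 -20 4 1;-7 4.5 -22 10 1;-11 7 -22 16 1;-15 9.5 -22 24 1;-18 11.5 -22 24 1",
)

```text
time_s: 20.52
position: [0.4496, -0.0012, 0.249]
tool_rot: [[1.0, -0.001, 0.0], [-0.001, -1.0, -0.0], [0.0, 0.0, -1.0]]
ft_force: [0.7, -0.1, 0.3]
grip_width: 0.0853
gripper_force: 0.0
```

```bash
python3 - <<'E'
from h import *
go(.365,-.17,.26,0)
E
```

```text
from [ 0.4496 -0.0012  0.249 ] yaw -0.08 tilt [ 0.0004 -0.0001] -> shift cm [-8.44 16.89 -1.1 ] turn -0.08
```

>>> move_arm(
  series="-2.5 5 -1 0 1;-5 10 -1 0 1;-7 14 -1 0 1;-8.4 16.9 -1 0 1;-8.4 16.9 -1 0 1;-8.4 16.9 -1 0 1",
)

```text
time_s: 21.28
position: [0.367, -0.1687, 0.2589]
tool_rot: [[1.0, 0.001, 0.0], [0.001, -1.0, 0.0], [0.0, -0.0, -1.0]]
ft_force: [0.5, 0.3, -0.5]
grip_width: 0.0854
gripper_force: 0.0
```

```bash
python3 - <<'E'
from h import *
im=optics.get_image("wrist"); s=observe(); print(s['time_s'],s['position'])
marks("wrist","driver","pad","gauge1","block1","mouth1"); marks("top","gauge1","mouth1")
for t,z in (("driver",.0),("pad",.004)):
  for d in spotter.cut_out(t,"wrist"): print(t,d['score'],rect(d['pixels'],im,z,1))
px=im['pixels']; hsv=cv2.cvtColor(px,cv2.COLOR_BGR2HSV)
d=max(spotter.cut_out("driver","wrist"),key=lambda d:d['score'])['pixels']
m=d&(hsv[...,1]>110); v,u=np.nonzero(m); print('wood',m.sum(),u.min(),u.max(),v.min(),v.max())
v,u=np.nonzero(d); print(u.min(),u.max(),v.min(),v.max())
i=px[v.min()-40:v.max()+40,max(0,u.min()-40):u.max()+40]; print(v.min()-40,max(0,u.min()-40),i.shape)
cv2.imwrite("pics/w10c.png",cv2.resize(i,None,fx=3,fy=3,interpolation=cv2.INTER_NEAREST))
E
```

```text
21.325 [ 0.36711189 -0.16849369  0.25884616]
wrist driver [ 0.4288 -0.1715  0.0056] 0.74
wrist gauge1 [0.5906 0.1828 0.0167] 0.91
wrist gauge1 [ 0.4299 -0.372   0.0015] 0.86
wrist gauge1 [ 0.5921 -0.016   0.0143] 0.76
wrist gauge1 [ 0.3286  0.2069 -0.0021] 0.65
wrist gauge1 [ 0.428  -0.1708  0.0038] 0.51
wrist block1 [0.591  0.1863 0.0047] 0.9
wrist mouth1 [0.5894 0.1835 0.0172] 0.6
top gauge1 [ 0.2894 -0.4827  0.0006] 0.97
top gauge1 [ 6.110e-01 -1.961e-01  3.000e-04] 0.75
top gauge1 [ 0.4338 -0.3747  0.0024] 0.73
top gauge1 [ 0.609  -0.3451  0.0011] 0.64
top mouth1 [0.5067 0.3447 0.0164] 0.95
top mouth1 [0.5886 0.1856 0.0145] 0.91
top mouth1 [ 0.6316 -0.0162  0.0437] 0.67
top mouth1 [ 0.5964 -0.0146  0.0169] 0.57
driver 0.8 (array([ 424.9, -170.1]), array([54.6, 55.3]), -89.9)
pad 0.82 (array([ 428.2, -177.2]), array([90.1, 92.9]), -82.5)
wood 904 261 303 109 150
259 304 106 150
66 219 (124, 125, 3)
```

View pics/w10c.png

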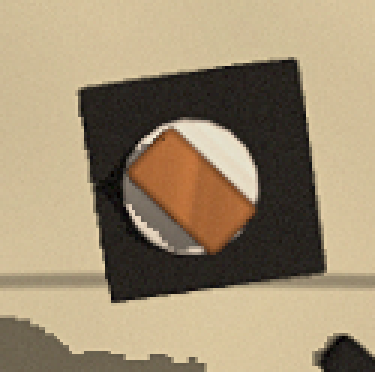

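The crop shows the driver upright on the pad with its handle running from upper left to lower right; handle-top corners at full-image (276,108), (305,135), (290,150), (262,123).

```bash
python3 - <<'E'
from h import *
im=optics.get_image("wrist")
P=onplane(im,[[276.3,108.3],[305,135],[289.7,150.3],[261.7,123.3]],.090,1)[:,:2]*1000; print(np.round(P,1),P.mean(0))
print(np.linalg.norm(P[1]-P[0]),np.linalg.norm(P[2]-P[1])); d=P[1]-P[0]+P[2]-P[3]; a=np.degrees(np.arctan2(d[1],d[0])); print(a)
s=observe(); c=P.mean(0)/1e3
go(c[0],c[1],.20,(a+90)%180-90); print(s['q'])
E
```

```text
[[ 446.2 -165. ]
 [ 420.7 -192.5]
 [ 405.8 -177.9]
 [ 431.9 -151.1]] [ 426.15895425 -171.64728429]
37.48378002421892 20.86276351569993
-133.56667790871145
from [ 0.3669 -0.1691  0.2588] yaw 0.05 tilt [-0. -0.] -> shift cm [5.92 0.26 5.88] turn -46.39
[-4.16519770e+01  5.59590099e+00  9.19735068e+01 -2.11738284e-03
  8.24311850e+01  4.83006640e+01]
```

>>> move_arm(
  series="1 0 1 -9 1;2 0.1 2 -18 1;3.5 0.2 3 -27 1;5 0.3 4 -36 1;5.9 0.3 5 -45 1;5.9 0.3 5.9 -46.4 1;5.9 0.3 5.9 -46.4 1;5.9 0.3 5.9 -46.4 1",
)

```text
time_s: 22.88
position: [0.4257, -0.1722, 0.2002]
tool_rot: [[0.691, 0.723, 0.0], [0.723, -0.691, -0.0], [0.0, 0.001, -1.0]]
ft_force: [0.3, -0.6, 0.4]
grip_width: 0.0852
gripper_force: 0.0
```

```bash
python3 - <<'E'
from h import *
im=optics.get_image("wrist")
d=max(spotter.cut_out("driver","wrist"),key=lambda d:d['score']); v,u=np.nonzero(d['pixels']); print(d['score'],u.min(),u.max(),v.min(),v.max())
hsv=cv2.cvtColor(im['pixels'],cv2.COLOR_BGR2HSV); m=d['pixels']&(hsv[...,1]>110)&(hsv[...,2]>60)
print(m.sum(),rect(m,im,.09,1)); marks("wrist","driver")
go(.4262,-.1716,.046,46.4)
E
```

```text
0.88 254 305 160 226
1211 (array([ 429. , -167.5]), array([46.6, 21.1]), 46.4)
wrist driver [ 0.4272 -0.1719  0.005 ] 0.89
from [ 0.4258 -0.1722  0.2002] yaw 46.39 tilt [ 0.0006 -0.0005] -> shift cm [ 0.07 -0.03 15.42] turn -0.01
```

>>> move_arm(
  series="0.05 0 5 0 1;0.05 0 10 0 1;0.05 0 13.5 0 1;0.05 0 15.4 0 1;0.05 0 15.4 0 1;0.05 0 15.4 0 -0.3;0.05 0 15.4 0 -1;0.05 0 15.4 0 -1",
  force=80,
)

```text
time_s: 24.02
position: [0.4264, -0.1719, 0.0464]
tool_rot: [[0.689, 0.725, 0.001], [0.725, -0.689, -0.001], [0.0, 0.001, -1.0]]
ft_force: [0.5, -0.2, 0.5]
grip_width: 0.0322
gripper_force: 0.0
```

>>> move_arm(
  series="0 0 0 0 -1;0 0 0 0 -1;0 0 0 0 -1",
)

```text
time_s: 24.4
position: [0.4264, -0.1718, 0.0462]
tool_rot: [[0.689, 0.725, 0.001], [0.725, -0.689, -0.0], [0.0, 0.001, -1.0]]
ft_force: [-0.6, 1.0, 5.8]
grip_width: 0.0211
gripper_force: 78.0
```

```bash
python3 - <<'E'
from h import *
s=observe(); print(s['position'],s['ft_force'],s['grip_width'],s['gripper_force'])
go(.65,-.0165,.25,170)
E
```

```text
[ 0.42637334 -0.17182986  0.04621955] [-0.60664742  1.02751498  5.76500347] 0.021094152988738245 77.98476219177246
from [ 0.4264 -0.1718  0.0462] yaw 46.44 tilt [ 0.0006 -0.0004] -> shift cm [ 26.67   5.52 -20.37] turn -123.56
```

```bash
python3 - <<'E'
from h import *
go(.633,-.081,.17,90)
E
```

```text
from [ 0.4264 -0.1718  0.0462] yaw 46.44 tilt [ 0.0006 -0.0004] -> shift cm [ 20.82   8.72 -12.37] turn -43.56
```

>>> move_arm(
  series="0 0 -4 0 -1;0 0 -8 0 -1;0 0 -12.4 0 -1;4 1.7 -12.4 -8 -1;8.5 3.5 -12.4 -17 -1;13 5.3 -12.4 -26 -1;17.5 7.2 -12.4 -35 -1;20.8 8.7 -12.4 -43.6 -1",
)

```text
time_s: 25.4
position: [0.6338, -0.0798, 0.169]
tool_rot: [[-0.007, 1.0, -0.001], [1.0, 0.007, 0.0], [0.0, -0.001, -1.0]]
ft_force: [1.1, -0.6, -1.1]
grip_width: 0.021
gripper_force: 79.0
```

>>> move_arm(
  series="0 0 0 0 -1;0 0 0 0 -1;0 0 0 0 -1",
)

```text
time_s: 25.78
position: [0.6318, -0.0815, 0.1699]
tool_rot: [[0.001, 1.0, -0.0], [1.0, -0.001, 0.0], [0.0, -0.0, -1.0]]
ft_force: [-1.0, 0.9, -1.2]
grip_width: 0.0213
gripper_force: 78.9
```

```bash
cat >> h.py <<'E'
def headinfo(name,near,box=35):
    """head centre and slot yaw from the wrist picture; saves picture"""
    im=optics.get_image("wrist"); cv2.imwrite(f"pics/{name}.png",im['pixels'])
    px=im['pixels']; hsv=cv2.cvtColor(px,cv2.COLOR_BGR2HSV)
    u,v=np.meshgrid(np.arange(560),np.arange(420)); P=onplane(im,np.c_[u.ravel(),v.ravel()],.059,1)[:,:2].reshape(420,560,2)*1000
    near=np.array(near)*1000; ok=np.linalg.norm(P-near,axis=2)<28
    br=ok&(hsv[...,1]>120)&(hsv[...,0]>8)&(hsv[...,0]<35); q=P[br]
    (c,r)=cv2.minEnclosingCircle(q.astype(np.float32)); print('brass n',br.sum(),'circle',np.round(c,1),round(r,1),'mean',q.mean(0).round(1))
    # rectified top-down crop, 0.25 mm/px
    s=observe(); K=np.array(im['camera_matrix']); R=cv2.Rodrigues(np.array(im['rvec'],float))[0]; t=np.ravel(im['tvec'])
    n=241; gx,gy=np.meshgrid(np.linspace(-30,30,n),np.linspace(-30,30,n))   # col = -y, row = -x
    W=np.c_[(near[0]-gy.ravel()),(near[1]-gx.ravel()),np.full(n*n,59.)]/1000
    C=W@R.T+t; rr=np.hypot(C[:,0],C[:,1]); th=np.arctan2(rr,C[:,2])
    uv=K[:2,2]+C[:,:2]/rr[:,None]*th[:,None]*[K[0,0],K[1,1]]
    o=cv2.remap(px,uv[:,0].reshape(n,n).astype(np.float32),uv[:,1].reshape(n,n).astype(np.float32),cv2.INTER_LINEAR)
    cv2.imwrite(f"pics/{name}_r.png",cv2.resize(o,None,fx=2,fy=2)); return o
E
python3 - <<'E'
from h import *
s=observe(); print(s['time_s'],s['position'],s['ft_force'],s['grip_width'])
o=headinfo("hA",(.6334,-.016)); marks("wrist","head1","driver","gauge1")
np.set_printoptions(linewidth=250)
g=cv2.cvtColor(o,cv2.COLOR_BGR2HSV)
# brightness rows across the head at several x
for r in range(72,180,12): print(round((120-r)*.25,1), g[r,64:180:4,2])
E
```

```text
25.775 [ 0.6318449  -0.08149214  0.16993135] [-1.02345984  0.85732557 -1.17286564] 0.021291616676679434
brass n 1678 circle [632.5 -15. ] 19.8 mean [632.5 -15. ]
wrist head1 [ 0.6311 -0.0116  0.047 ] 0.8
wrist driver [ 0.6335 -0.082   0.127 ] 0.57
wrist gauge1 [ 0.5945 -0.015   0.0116] 0.83
12.0 [184 182 181 182 180 181 180 177 178 176 176 190 247 248 248 243 176 174 173 159 167 174 174 174 175 172 172 163 161]
9.0 [187 186 183 185 183 183 182 181 181 179 174 174 175 179 184 185 178 175 164 163 174 176 173 174 173 173 175 170 168]
6.0 [185 183 183 184 185 182 182 181 184 181 180 174 177 182 183 184 176 170 164 173 176 178 175 176 173 174 172 171 171]
3.0 [183 185 185 183 183 184 182 185 181 180 177 174 180 185 182 180 175 170 167 178 176 174 178 173 173 171 175 173 172]
0.0 [185 185 185 182 186 183 183 183 182 170 173 179 182 186 183 177 168 158 174 178 178 178 174 176 172 173 173 176 174]
-3.0 [187 186 183 183 184 183 184 181 181 175 178 181 187 184 179 175 167 170 179 181 174 175 178 175 174 173 174 175 171]
-6.0 [186 185 184 185 180 185 181 175 167 176 181 184 186 183 175 169 164 176 180 176 175 176 177 176 173 174 172 176 172]
-9.0 [186 186 185 183 185 183 185 177 169 177 183 187 184 179 177 170 165 178 176 175 175 177 177 175 175 173 174 175 163]
-12.0 [182 185 186 185 182 185 181 174 176 180 185 186 182 177 176 150 179 178 177 175 177 176 175 174 175 174 176 169 156]
```

```bash
python3 - <<'E'
from h import *
go(.6327,-.0152,.13,170.7)
E
```

```text
from [ 0.6323 -0.0813  0.1701] yaw 89.99 tilt [ 0.0002 -0.0001] -> shift cm [6.61 0.04 4.01] turn -80.71
```

>>> move_arm(
  series="1 0 0 -10 -1;2 0 0 -20 -1;3 0 0 -30 -1;4 0 0 -40 -1;5 0 0 -50 -1;6 0 0 -60 -1;6.6 0 1 -70 -1;6.6 0 2 -80.6 -1",
)

```text
time_s: 26.98
position: [0.6324, -0.0146, 0.1498]
tool_rot: [[-0.988, 0.157, 0.0], [0.157, 0.988, 0.0], [-0.0, 0.0, -1.0]]
ft_force: [0.1, 0.5, -2.4]
grip_width: 0.0211
gripper_force: 79.1
```

>>> move_arm(
  series="0 0 0 0 -1;0 0 1 0 -1;0 0 2 0 -1;0 0 2 0 -1",
)

```text
time_s: 27.48
position: [0.6321, -0.015, 0.1287]
tool_rot: [[-0.986, 0.164, -0.002], [0.164, 0.986, 0.0], [0.002, 0.0, -1.0]]
ft_force: [-1.1, 0.5, -1.6]
grip_width: 0.0212
gripper_force: 79.1
```

```bash
python3 - <<'E'
from h import *
s=observe(); print(s['time_s'],s['q'])
go(.6327,-.0152,.0882,170.7)
marks("wrist","driver","head1","gauge1",mn=.2)
E
```

```text
27.475 [-1.20669625e+01  3.47856193e+01  6.92450066e+01  2.36338022e-04
  7.60866121e+01 -9.26404252e+01]
from [ 0.6321 -0.015   0.1287] yaw 170.57 tilt [-0.002   0.0004] -> shift cm [-0.07 -0.01  4.05] turn -0.13
wrist driver [ 0.6335 -0.082   0.127 ] 0.57
wrist head1 [ 0.6311 -0.0116  0.047 ] 0.8
wrist gauge1 [ 0.5945 -0.015   0.0116] 0.83
```

>>> move_arm(
  series="-0.05 0 1 0 -1;-0.05 0 2 0 -1;-0.05 0 2.6 0 -1;-0.05 0 3 0 -1;-0.05 0 3.3 0 -1;-0.05 0 3.3 0 -1",
)

```text
time_s: 28.38
position: [0.633, -0.0151, 0.0967]
tool_rot: [[-0.987, 0.163, -0.0], [0.163, 0.987, 0.0], [0.0, 0.0, -1.0]]
ft_force: [-0.4, -0.7, -1.9]
grip_width: 0.021
gripper_force: 79.1
```

>>> move_arm(
  series="0 0 0.3 0 -1;0 0 0.5 0 -1;0 0 0.7 0 -1;0 0 0.7 0 -1",
)

```text
time_s: 28.88
position: [0.633, -0.0151, 0.0896]
tool_rot: [[-0.987, 0.163, -0.0], [0.163, 0.987, 0.0], [0.0, 0.0, -1.0]]
ft_force: [0.0, 0.4, -2.0]
grip_width: 0.0211
gripper_force: 79.1
```

>>> move_arm(
  series="0 0 0 9 -1;0 0 0 18 -1;0 0 0 27 -1;0 0 0 36 -1;0 0 0 45 -1;0 0 0 54 -1;0 0 0 63 -1;0 0 0 72 -1",
)

```text
time_s: 29.88
position: [0.6329, -0.0156, 0.0898]
tool_rot: [[-0.145, 0.989, -0.0], [0.989, 0.145, -0.001], [-0.001, -0.001, -1.0]]
ft_force: [-1.5, -2.2, -2.5]
grip_width: 0.0213
gripper_force: 79.0
```

```bash
python3 - <<'E'
from h import *
s=observe(); print(s['time_s'],s['ft_force'],s['wrist_torque'])
go(.633,-.0151,.0896,87.8)
E
```

```text
29.875 [-1.50293089 -2.17855941 -2.50764908] [-0.47091856  0.15787141  0.13513567]
from [ 0.6329 -0.0156  0.0898] yaw 98.36 tilt [-0.0004 -0.001 ] -> shift cm [0.05 0.01 0.02] turn 10.56
```

Torque about z is 0.135 N m, so the screw is turning. I continue to the stop.

>>> move_arm(
  series="0 0 0 4 -1;0 0 0 8 -1;0 0 0 11 -1;0 0 0 14 -1;0 0 0 17 -1;0 0 0 17 -1",
)

```text
time_s: 30.62
position: [0.6329, -0.0156, 0.0899]
tool_rot: [[0.145, 0.989, -0.001], [0.989, -0.145, -0.001], [-0.001, -0.0, -1.0]]
ft_force: [-2.4, -3.8, -1.9]
grip_width: 0.0211
gripper_force: 79.1
```

```bash
python3 - <<'E'
from h import *
s=observe(); print(s['time_s'],s['ft_force'],s['wrist_torque'])
go(.633,-.0151,.0896,87.8)
E
```

```text
30.625 [-2.37364122 -3.79535187 -1.92878991] [-0.70230286  0.38992162  0.11740751]
from [ 0.6329 -0.0156  0.0899] yaw 81.67 tilt [-0.0005 -0.001 ] -> shift cm [0.05 0.01 0.03] turn -6.13
```

>>> move_arm(
  series="0 0 0 2 -1;0 0 0 4 -1;0 0 0 6 -1;0 0 0 6 -1",
)

```text
time_s: 31.12
position: [0.6328, -0.0156, 0.0899]
tool_rot: [[0.247, 0.969, -0.001], [0.969, -0.247, -0.002], [-0.002, -0.0, -1.0]]
ft_force: [-2.9, -5.2, -0.9]
grip_width: 0.021
gripper_force: 79.7
```

```bash
python3 - <<'E'
from h import *
s=observe(); print(s['time_s'],s['ft_force'],s['wrist_torque'])
go(.633,-.0151,.0896,87.8)
E
```

```text
31.125 [-2.93653694 -5.20160492 -0.90337155] [-1.03195157  0.5691987   1.39538888]
from [ 0.6328 -0.0156  0.0899] yaw 75.72 tilt [-0.0008 -0.0017] -> shift cm [0.05 0.01 0.03] turn -12.08
```

>>> move_arm(
  series="0 0 0 -3 -1;0 0 0 -7 -1;0 0 0 -7 -1;0 0 -0.6 -7 -1;0 0 -1.5 -7 -1;0 0 -4 -7 -1;0 0 -8 -7 -1;0 0 -8 -7 -1",
)

```text
time_s: 32.12
position: [0.6346, -0.0151, 0.1739]
tool_rot: [[0.129, 0.992, 0.008], [0.992, -0.128, -0.001], [-0.0, 0.008, -1.0]]
ft_force: [0.4, -0.4, -2.0]
grip_width: 0.0211
gripper_force: 79.3
```

```bash
python3 - <<'E'
from h import *
s=observe(); print(s['time_s'],s['ft_force'],s['wrist_torque'],s['grip_width'])
go(.633,-.082,.17,90)
E
```

```text
32.125 [ 0.39900578 -0.43851188 -1.96341759] [-0.00265816  0.02363106 -0.01790717] 0.021082533470634154
from [ 0.6346 -0.0151  0.1739] yaw 82.62 tilt [ 0.0077 -0.0013] -> shift cm [-6.65  0.7   0.4 ] turn -7.38
```

>>> move_arm(
  series="-3 0.3 0.4 -4 -1;-6.6 0.7 0.4 -7.4 -1;-6.6 0.7 0.4 -7.4 -1;-6.6 0.7 0.4 -7.4 -1",
)

```text
time_s: 32.62
position: [0.6314, -0.0809, 0.1655]
tool_rot: [[0.0, 1.0, -0.001], [1.0, -0.0, 0.001], [0.001, -0.001, -1.0]]
ft_force: [-1.1, 1.3, -2.4]
grip_width: 0.0213
gripper_force: 79.1
```

```bash
cat >> h.py <<'E'
def slotyaw(o,guess):
    """refine slot yaw: rotate rectified crop, maximise variance of the column mean over the head"""
    g=cv2.GaussianBlur(cv2.cvtColor(o,cv2.COLOR_BGR2GRAY),(0,0),2).astype(np.float32); best=[]
    for a in np.arange(guess-30,guess+30.1,.5):   # yaw a: slot points a ccw of up
        M=cv2.getRotationMatrix2D((120,120),-a,1); r=cv2.warpAffine(g,M,(241,241)); best.append((r[75:165,70:170].mean(0).var(),a))
    best.sort(reverse=True); print('slot yaw',[(round(float(v),1),a) for v,a in best[:6:2]])
E
python3 - <<'E'
from h import *
o=cv2.resize(cv2.imread("pics/hA_r.png"),(241,241)); slotyaw(o,-9)
s=observe(); print(s['time_s'],s['position'])
o=headinfo("hA2",(.6327,-.0154)); slotyaw(o,-92); slotyaw(np.rot90(o).copy(),-2)
marks("wrist","driver","gauge1")
go(.6244+.065*.407,.203-.065*.913,.17,114)
E
```

```text
slot yaw [(60.8, np.float64(-39.0)), (58.9, np.float64(-38.0)), (56.9, np.float64(-37.0))]
32.625 [ 0.63139129 -0.08090232  0.1654594 ]
brass n 1741 circle [632.5 -14.8] 19.9 mean [632.5 -14.9]
slot yaw [(48.5, np.float64(-62.0)), (47.5, np.float64(-63.0)), (46.3, np.float64(-64.0))]
slot yaw [(48.5, np.float64(28.0)), (47.5, np.float64(27.0)), (46.3, np.float64(26.0))]
wrist driver [ 0.6338 -0.0804  0.1217] 0.95
wrist gauge1 [ 0.5931 -0.0116  0.012 ] 0.86
from [ 0.6315 -0.0804  0.1657] yaw 90.08 tilt [-0.0002  0.0003] -> shift cm [22.41  1.96 -0.42] turn -23.92
```

View pics/hA2_r.png

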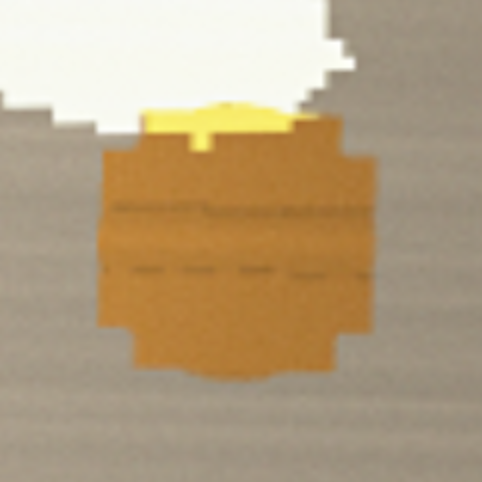

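The picture shows the slot across the block (edges from (112,207) to (372,213), about −91°), so screw A is at its stop. On to block B.

>>> move_arm(
  series="4 0.3 -0.4 -4 -1;8 0.6 -0.4 -8 -1;12 1 -0.4 -12 -1;16 1.4 -0.4 -16 -1;20 1.8 -0.4 -20 -1;22.4 2 -0.4 -24 -1;22.4 2 -0.4 -24 -1;22.4 2 -0.4 -24 -1",
)

```text
time_s: 33.78
position: [0.6514, 0.1418, 0.1698]
tool_rot: [[-0.406, 0.914, -0.0], [0.914, 0.406, -0.0], [-0.0, -0.0, -1.0]]
ft_force: [0.2, -0.6, -1.7]
grip_width: 0.0206
gripper_force: 79.2
```

```bash
cat >> h.py <<'E'
def slot2(o,c=(120,120),rad=52):
    """length-weighted segment directions (yaw) inside the head"""
    g=cv2.cvtColor(o,cv2.COLOR_BGR2GRAY); g=cv2.createCLAHE(4,(4,4)).apply(g)
    L=cv2.createLineSegmentDetector().detect(g)[0][:,0]
    for x1,y1,x2,y2 in L:
        if max(np.hypot(x1-c[0],y1-c[1]),np.hypot(x2-c[0],y2-c[1]))<rad+18 and np.hypot(x2-x1,y2-y1)>30:
            d=np.array([-(y2-y1),-(x2-x1)]); off=np.cross(np.array([-(y1-c[1]),-(x1-c[0])]),d/np.hypot(*d))*.25
            print('seg yaw',round((np.degrees(np.arctan2(d[1],d[0]))+90)%180-90,1),'len mm',round(np.hypot(*d)*.25,1),'off',round(float(off),1))
E
python3 - <<'E' 2>/dev/null
from h import *
for n in ("hA_r","hA2_r"): print(n); slot2(cv2.resize(cv2.imread(f"pics/{n}.png"),(241,241)))
s=observe(); print(s['time_s'],s['position'])
print('B'); o=headinfo("hB",(.6244,.203)); slot2(o)
marks("wrist","head1","driver","gauge1")
E
```

```text
hA_r
seg yaw -9.8 len mm 10.7 off -3.7
hA2_r
seg yaw 89.6 len mm 10.3 off -13.5
seg yaw -89.4 len mm 10.9 off -4.4
seg yaw -89.0 len mm 12.5 off -5.2
33.775 [0.65141419 0.14176308 0.16977793]
B
brass n 1689 circle [624. 203.] 19.9 mean [624. 203.]
wrist head1 [0.6275 0.2022 0.048 ] 0.76
wrist driver [0.6545 0.1402 0.1256] 0.75
wrist gauge1 [ 0.2924 -0.4864 -0.0044] 0.85
wrist gauge1 [0.5929 0.1857 0.0139] 0.67
wrist gauge1 [ 0.5905 -0.0148  0.0131] 0.67
wrist gauge1 [ 0.4293 -0.3731  0.0013] 0.63
```

```bash
python3 - <<'E' 2>/dev/null
from h import *
np.set_printoptions(linewidth=250)
o=cv2.resize(cv2.imread("pics/hB_r.png"),(241,241)); g=cv2.cvtColor(o,cv2.COLOR_BGR2HSV)[...,2].astype(float)
# sheared profiles: best yaw = sharpest column profile (gradient energy) inside the slot region
for nm in ("hA_r","hB_r","hA2_r"):
    o=cv2.resize(cv2.imread(f"pics/{nm}.png"),(241,241)); G=cv2.cvtColor(o,cv2.COLOR_BGR2HSV)[...,2].astype(np.float32)
    R=[]
    for a in np.arange(-110,40,1.):
        r=cv2.warpAffine(G,cv2.getRotationMatrix2D((120,120),-a,1),(241,241))[80:160,88:152]
        R.append((np.sum(np.abs(np.diff(np.median(r,axis=0),2))),a))
    R.sort(reverse=True); print(nm,[(round(float(e)),a) for e,a in R[:6]])
for r in range(72,172,9): print(round((120-r)*.25,1), g[r,64:180:4].astype(int))
E
```

```text
hA_r [(69, np.float64(0.0)), (53, np.float64(-3.0)), (52, np.float64(-1.0)), (51, np.float64(-2.0)), (50, np.float64(1.0)), (44, np.float64(5.0))]
hB_r [(53, np.float64(22.0)), (51, np.float64(21.0)), (50, np.float64(19.0)), (49, np.float64(20.0)), (46, np.float64(24.0)), (45, np.float64(25.0))]
hA2_r [(52, np.float64(-90.0)), (47, np.float64(-93.0)), (47, np.float64(-91.0)), (45, np.float64(-94.0)), (45, np.float64(-92.0)), (44, np.float64(-88.0))]
12.0 [170 172 188 188 186 186 185 185 186 165 179 185 189 189 183 179 175 176 181 181 179 179 180 178 178 178 176 178 175]
9.8 [191 188 189 187 187 188 187 186 186 171 177 183 190 190 184 177 175 170 180 179 178 179 179 179 179 179 177 178 179]
7.5 [191 189 187 189 186 186 186 186 184 164 177 182 188 191 188 180 178 167 179 179 180 180 180 182 180 180 179 178 179]
5.2 [191 190 186 189 187 187 188 186 187 170 172 180 187 191 186 182 179 168 179 181 182 180 178 178 177 179 177 176 177]
3.0 [190 190 189 188 188 187 186 188 186 179 175 179 185 191 190 184 179 171 172 182 182 182 180 181 180 181 179 178 180]
0.8 [190 193 193 187 189 187 189 185 190 183 175 180 184 190 191 186 179 175 167 183 181 183 180 180 178 179 180 178 179]
-1.5 [190 188 189 190 190 189 187 186 188 187 173 177 182 189 191 188 181 176 173 182 183 181 184 180 179 180 179 177 180]
-3.8 [191 190 192 189 189 189 186 188 187 188 172 174 181 185 190 188 182 178 169 178 182 182 181 183 181 180 179 180 180]
-6.0 [192 191 190 189 188 190 189 189 186 186 186 184 182 184 190 189 182 180 171 173 183 181 181 179 180 182 180 179 178]
-8.2 [192 190 189 190 189 188 188 189 187 188 186 183 179 183 189 190 186 181 180 175 184 182 181 179 183 180 178 179 179]
-10.5 [190 188 193 189 190 186 188 186 188 188 185 179 179 180 187 192 189 180 181 176 183 183 181 182 179 178 181 180 178]
-12.8 [190 193 189 190 189 188 188 188 186 186 188 179 182 180 185 189 188 181 179 170 180 182 181 183 180 179 178 167 158]
```

```bash
python3 - <<'E'
from h import *
go(.6242,.2029,.15,186.4)
E
```

```text
from [0.6515 0.1416 0.1699] yaw 113.95 tilt [ 0.     -0.0001] -> shift cm [ 6.71 -0.    1.99] turn -72.45
```

>>> move_arm(
  series="1 0 0 -9.5 -1;2 0 0 -19 -1;3 0 0 -28.5 -1;4 0 0 -38 -1;5 0 0 -48 -1;6 0 0 -58 -1;6.7 0 1 -68 -1;6.7 0 2 -72.5 -1",
)

```text
time_s: 34.98
position: [0.624, 0.2037, 0.1498]
tool_rot: [[-0.993, -0.117, 0.0], [-0.117, 0.993, 0.0], [-0.0, 0.0, -1.0]]
ft_force: [0.2, -0.7, -2.2]
grip_width: 0.0209
gripper_force: 79.1
```

>>> move_arm(
  series="0 0 0 0 -1;0 0 1 0 -1;0 0 2 0 -1;0 0 2 0 -1",
)

```text
time_s: 35.48
position: [0.6237, 0.2036, 0.1287]
tool_rot: [[-0.994, -0.113, -0.002], [-0.113, 0.994, -0.0], [0.002, -0.0, -1.0]]
ft_force: [-0.5, -0.6, -2.0]
grip_width: 0.0211
gripper_force: 79.1
```

```bash
python3 - <<'E'
from h import *
s=observe(); print(s['time_s'],s['q'].round(1),s['grip_width'])
go(.6242,.2029,.096,186.4)
E
```

```text
35.475 [  7.8  37.1  64.7  -0.   78.3 -88.7] 0.021103252304940243
from [0.6237 0.2036 0.1287] yaw -173.5 tilt [-0.0021 -0.0003] -> shift cm [-0.05 -0.08  3.27] turn 0.1
```

>>> move_arm(
  series="-0.05 -0.06 1 0 -1;-0.05 -0.06 2 0 -1;-0.05 -0.06 2.6 0 -1;-0.05 -0.06 3 0 -1;-0.05 -0.06 3.3 0 -1;-0.05 -0.06 3.3 0 -1",
)

```text
time_s: 36.22
position: [0.6246, 0.2033, 0.0968]
tool_rot: [[-0.993, -0.114, -0.0], [-0.114, 0.993, 0.0], [0.0, 0.0, -1.0]]
ft_force: [-0.0, -0.3, -2.1]
grip_width: 0.0211
gripper_force: 79.1
```

>>> move_arm(
  series="0 0 0.3 0 -1;0 0 0.5 0 -1;0 0 0.7 0 -1;0 0 0.7 0 -1",
)

```text
time_s: 36.72
position: [0.6246, 0.2032, 0.0896]
tool_rot: [[-0.993, -0.114, -0.0], [-0.114, 0.993, -0.0], [0.0, -0.0, -1.0]]
ft_force: [-0.1, 0.1, -2.6]
grip_width: 0.0209
gripper_force: 79.1
```

>>> move_arm(
  series="0 0 0 9 -1;0 0 0 18 -1;0 0 0 27 -1;0 0 0 36 -1;0 0 0 45 -1;0 0 0 54 -1;0 0 0 63 -1;0 0 0 72 -1",
)

```text
time_s: 37.72
position: [0.6246, 0.2024, 0.0898]
tool_rot: [[-0.411, 0.912, -0.0], [0.912, 0.411, -0.002], [-0.001, -0.001, -1.0]]
ft_force: [-0.6, -3.4, -0.9]
grip_width: 0.0211
gripper_force: 79.1
```

>>> move_arm(
  series="0 0 0 2 -1;0 0 0 4 -1;0 0 0 6 -1;0 0 0 7 -1;0 0 0 7 -1",
)

```text
time_s: 38.35
position: [0.6245, 0.2024, 0.0898]
tool_rot: [[-0.303, 0.953, -0.001], [0.953, 0.303, -0.002], [-0.001, -0.001, -1.0]]
ft_force: [-1.4, -6.5, -0.7]
grip_width: 0.021
gripper_force: 79.2
```

```bash
python3 - <<'E'
from h import *
s=observe(); print(s['time_s'],s['ft_force'],s['wrist_torque'])
go(.6242,.2029,.09,114)
E
```

```text
38.35 [-1.38432534 -6.54727607 -0.7454052 ] [-1.13505342  0.24330088  0.21699385]
from [0.6245 0.2024 0.0898] yaw 107.65 tilt [-0.0006 -0.0016] -> shift cm [ 0.05 -0.02 -0.02] turn -6.35
```

>>> move_arm(
  series="0 0 0 2 -1;0 0 0 4 -1;0 0 0 6 -1;0 0 0 6 -1",
)

```text
time_s: 38.85
position: [0.6245, 0.2024, 0.0898]
tool_rot: [[-0.204, 0.979, -0.001], [0.979, 0.204, -0.002], [-0.002, -0.001, -1.0]]
ft_force: [-1.7, -6.4, -0.1]
grip_width: 0.0211
gripper_force: 79.7
```

```bash
python3 - <<'E'
from h import *
s=observe(); print(s['time_s'],s['ft_force'],s['wrist_torque'])
go(.6242,.2029,.09,114)
E
```

```text
38.85 [-1.69616787 -6.35120441 -0.09519902] [-1.31761171  0.27342494  1.30272313]
from [0.6245 0.2024 0.0898] yaw 101.78 tilt [-0.0006 -0.0024] -> shift cm [ 0.06 -0.02 -0.02] turn -12.22
```

Stop reached (1.3 N m). I back off, lift, and look at both heads.

>>> move_arm(
  series="0 0 0 -3 -1;0 0 0 -7 -1;0 0 0 -7 -1;0 0 -0.6 -7 -1;0 0 -1.5 -7 -1;0 0 -4 -7 -1;0 0 -8 -7 -1;-6.7 0.7 -8 -11.5 -1",
)

```text
time_s: 39.85
position: [0.6445, 0.1468, 0.1748]
tool_rot: [[-0.398, 0.917, 0.009], [0.917, 0.398, 0.002], [-0.002, 0.009, -1.0]]
ft_force: [0.9, -0.4, -2.3]
grip_width: 0.0211
gripper_force: 79.4
```

>>> move_arm(
  series="0 0 0 0 -1;0 0 0 0 -1;0 0 0 0 -1",
)

```text
time_s: 40.22
position: [0.6432, 0.1447, 0.17]
tool_rot: [[-0.392, 0.92, 0.0], [0.92, 0.392, 0.0], [0.0, 0.0, -1.0]]
ft_force: [-0.0, -0.8, -1.5]
grip_width: 0.0209
gripper_force: 79.2
```

```bash
python3 - <<'E' 2>/dev/null
from h import *
s=observe(); print(s['time_s'],s['position'],s['grip_width'])
o=headinfo("hB2",(.6242,.2029)); slot2(o)
marks("wrist","driver","gauge1","mouth1")
np.set_printoptions(linewidth=250)
g=cv2.cvtColor(o,cv2.COLOR_BGR2HSV)[...,2].astype(int)
# slot now nearly along world -y+..: print columns (x profile) at several y
for c in range(72,172,12): print(round((120-c)*.25,1), g[64:180:4,c])
E
```

```text
40.225 [0.64322422 0.14466686 0.16998277] 0.020878735158895368
brass n 1673 circle [624.1 203.2] 19.8 mean [623.9 203.2]
seg yaw -66.1 len mm 32.2 off -4.6
seg yaw -66.9 len mm 10.3 off 2.9
wrist driver [0.6457 0.145  0.1275] 0.88
wrist gauge1 [ 0.2915 -0.4837 -0.0025] 0.86
wrist gauge1 [0.59   0.1858 0.0154] 0.65
wrist gauge1 [ 0.4284 -0.3723  0.002 ] 0.6
wrist mouth1 [0.5904 0.1854 0.0137] 0.92
wrist mouth1 [0.645  0.1472 0.1284] 0.54
12.0 [166 168 182 186 186 187 185 188 185 184 185 188 188 188 185 171 178 182 187 191 191 187 184 183 185 188 190 188 186]
9.0 [182 184 183 186 185 184 184 184 183 185 189 185 184 175 153 181 182 188 191 188 183 183 182 185 188 184 186 184 187]
6.0 [182 183 183 182 184 185 186 183 183 184 184 185 167 154 178 181 186 190 184 182 181 182 183 186 186 185 186 185 183]
3.0 [181 181 180 180 180 181 180 180 181 183 181 159 165 179 183 186 189 183 179 179 180 183 184 183 182 185 183 184 183]
0.0 [180 181 178 180 179 180 182 177 180 177 156 174 179 182 186 185 181 177 177 181 182 180 182 181 182 182 180 181 181]
-3.0 [179 177 176 178 178 179 180 179 168 162 176 178 187 184 183 178 176 178 180 181 179 181 182 180 180 179 178 179 180]
-6.0 [173 177 176 178 176 178 176 151 159 176 179 184 184 179 175 174 177 176 181 178 177 179 179 180 179 180 178 179 177]
-9.0 [174 175 174 175 177 169 152 165 174 179 181 179 176 174 172 175 177 176 175 179 176 178 178 176 177 175 177 175 174]
-12.0 [172 173 175 175 158 149 170 172 178 180 175 171 170 172 173 177 173 175 175 174 175 178 174 175 174 176 173 162 155]
```

Slot B is at −66.1°, matching block yaw 24 − 90, so it is fully clamped. Now the driver goes back to the pad.

```bash
python3 - <<'E'
from h import *
go(.4264,-.1718,.17,46.4)
E
```

```text
from [0.6433 0.1443 0.1698] yaw 113.09 tilt [-0.      0.0001] -> shift cm [-2.057e+01 -3.235e+01 -2.000e-02] turn 66.69
```

>>> move_arm(
  series="-2.6 -4 0 8 -1;-5.2 -8 0 16 -1;-7.8 -12 0 24 -1;-10.4 -16.2 0 32 -1;-13 -20.4 0 40 -1;-15.6 -24.5 0 49 -1;-18.2 -28.6 0 58 -1;-20.6 -32.3 0 66.7 -1",
)

```text
time_s: 41.42
position: [0.426, -0.1734, 0.1701]
tool_rot: [[0.694, 0.72, 0.001], [0.72, -0.694, -0.001], [0.0, 0.001, -1.0]]
ft_force: [0.4, -0.2, -2.5]
grip_width: 0.0213
gripper_force: 79.2
```

>>> move_arm(
  series="0 0 0 0 -1;0 0 0 0 -1;0 0 0 0 -1;0 0 0 0 -1",
)

```text
time_s: 41.92
position: [0.4272, -0.1717, 0.1698]
tool_rot: [[0.689, 0.725, 0.0], [0.725, -0.689, 0.0], [0.0, -0.0, -1.0]]
ft_force: [-0.4, -0.3, -1.5]
grip_width: 0.0215
gripper_force: 79.2
```

```bash
python3 - <<'E'
from h import *
go(.428,-.174,.0475,46.4); marks("wrist","pad","driver")
im=optics.get_image("wrist")
for d in spotter.cut_out("pad","wrist"): print(d['score'],rect(d['pixels'],im,.004,1))
E
```

```text
from [ 0.4272 -0.1717  0.1698] yaw 46.44 tilt [0.     0.0001] -> shift cm [-0.12  0.22 12.23] turn 0.04
wrist pad [ 0.4316 -0.1737 -0.005 ] 0.9
wrist driver [0.6457 0.145  0.1275] 0.88
0.8 (array([ 428.6, -175.6]), array([90.8, 91.3]), -81.2)
```

>>> move_arm(
  series="-0.15 0.3 4 0 -1;-0.15 0.3 8 0 -1;-0.15 0.3 11 0 -1;-0.15 0.3 11.8 0 -1;-0.15 0.3 12.2 0 -1;-0.15 0.3 12.2 0 -1;-0.15 0.3 12.2 0 -1",
)

```text
time_s: 43.0
position: [0.4283, -0.1758, 0.0486]
tool_rot: [[0.69, 0.723, 0.001], [0.723, -0.69, -0.001], [0.0, 0.002, -1.0]]
ft_force: [0.0, -0.2, -1.2]
grip_width: 0.0213
gripper_force: 79.4
```

>>> move_arm(
  series="0 0 0.1 0 -1;0 0 0.2 0 -1;0 0 0.25 0 -1;0 0 0.25 0 -1",
)

```text
time_s: 43.5
position: [0.4281, -0.1755, 0.0462]
tool_rot: [[0.69, 0.724, 0.001], [0.724, -0.69, -0.001], [0.0, 0.001, -1.0]]
ft_force: [-3.3, 2.2, 10.8]
grip_width: 0.0214
gripper_force: 81.3
```

Contact at the same height as the grasp. Releasing.

>>> move_arm(
  series="0 0 -0.05 0 -1;0 0 -0.05 0 -0.4;0 0 -0.05 0 0;0 0 -0.05 0 0.6;0 0 -0.05 0 1;0 0 -0.05 0 1;0 0 -0.05 0 1",
)

```text
time_s: 44.38
position: [0.428, -0.1755, 0.0458]
tool_rot: [[0.69, 0.723, -0.0], [0.723, -0.69, 0.0], [-0.0, -0.0, -1.0]]
ft_force: [-0.1, 0.7, -0.2]
grip_width: 0.0856
gripper_force: 0.0
```

>>> move_arm(
  series="0 0 -5 0 1;0 0 -10 0 1;0 0 -16 0 1;-3 0 -20 0 1;-6 0 -20 0 1;-6 0 -20 0 1;-6 0 -20 0 1",
)

```text
time_s: 45.25
position: [0.3866, -0.2186, 0.2456]
tool_rot: [[0.691, 0.723, -0.0], [0.723, -0.691, 0.001], [0.0, -0.001, -1.0]]
ft_force: [-0.0, 0.8, -0.1]
grip_width: 0.0852
gripper_force: 0.0
```

```bash
python3 - <<'E'
from h import *
s=observe(); print(s['time_s'],s['position'],s['grip_width'])
for c in ("wrist","side"):
  im=optics.get_image(c); cv2.imwrite(f"pics/end_{c}.png",im['pixels']); marks(c,"driver","gauge1","mouth1","pad","gear","bracket","flipper_pad","ramp_flap")
  for d in spotter.cut_out("driver",c)[:1]:
    v,u=np.nonzero(d['pixels']); print('mask',u.min(),u.max(),v.min(),v.max(),d['score'])
a=cv2.imread("pics/side0.png").astype(int); b=im['pixels'].astype(int)
for n,(x,y) in dict(driver=(267,258),gear=(228,223),flip=(242,300),purple=(288,327),bracket=(354,225),flap=(210,190)).items(): print(n,np.abs(a-b)[y-14:y+14,x-14:x+14].mean().round(1))
E
```

```text
45.25 [ 0.38663611 -0.21859217  0.24558602] 0.08517957366037894
wrist driver [ 0.4302 -0.1773  0.0052] 0.62
wrist gauge1 [ 4.293e-01 -3.713e-01 -1.000e-04] 0.56
wrist gauge1 [ 0.2934 -0.4836 -0.0021] 0.56
wrist gear [ 0.3633  0.0351 -0.0008] 0.96
wrist flipper_pad [ 0.336  -0.2562 -0.0019] 0.88
wrist ramp_flap [ 0.3285  0.2058 -0.0015] 0.62
mask 257 303 104 150 0.91
side driver [ 0.4232 -0.1761  0.0024] 0.97
side driver [ 0.63   -0.0132  0.0483] 0.65
side gauge1 [ 0.2927 -0.4835  0.0005] 0.89
side gauge1 [ 0.5935 -0.0142  0.0141] 0.82
side gauge1 [0.5911 0.1868 0.0117] 0.76
side gauge1 [ 0.4266 -0.3767 -0.0008] 0.58
side mouth1 [ 0.5976 -0.016   0.02  ] 0.74
side mouth1 [0.5919 0.1876 0.0119] 0.72
side pad [ 0.4281 -0.1772 -0.0023] 0.57
side pad [ 0.3369 -0.2614 -0.0025] 0.53
side gear [ 0.359   0.0365 -0.0019] 0.82
side bracket [ 7.208e-01 -1.026e-01  2.000e-04] 0.51
side bracket [ 0.6312 -0.0142  0.048 ] 0.31
side flipper_pad [ 0.5906  0.1858 -0.0012] 0.51
side flipper_pad [ 3.369e-01 -2.611e-01 -2.000e-04] 0.45
side ramp_flap [0.326  0.2059 0.0012] 0.87
mask 258 275 245 276 0.95
driver 22.3
gear 15.7
flip 4.5
purple 4.1
bracket 4.8
flap 35.9
```

```bash
python3 - <<'E'
from h import *
optics.get_image("top"); marks("top","gauge1","driver",mn=.15)
s=observe(); print(s['time_s'],np.abs(s['qvel']).max())
E
```

```text
top gauge1 [ 0.5938 -0.0119  0.0118] 0.67
top gauge1 [ 0.2903 -0.4821  0.0019] 0.63
top gauge1 [0.5922 0.1901 0.0151] 0.58
top gauge1 [ 0.3253  0.2037 -0.0023] 0.32
top driver [ 0.4274 -0.1738  0.0032] 0.53
46.4 0.030239899215333963
```

```bash
python3 -c "
from rig import order
print(order.close_job())"
```

```text
the job is handed in; nothing more can be done
None
```

Both gauges on the shelf (only two were present) are fully home in their blocks and clamped to the stop with the slot driver, the third block was left open and empty, the driver stands upright on its pad, the pinball parts and look-alikes were not touched, and the job is handed in.

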